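# Set the stop pins and hold the axle down in the V fixture

## Task

Locate this axle in the V fixture ready for drilling: drop the two long plain stop pins from the wooden block into the two holes at the end of the fixture, one in each and fully down, then lay the axle in the two V saddles with its threaded stub between the pins and its shoulder up against them. Finish while holding it there, with the gripper still on the axle and pressing it firmly down (about 15 N) so that it bears on both sloping faces of the Vs. Set the axle in gently, and leave the headed pin and the other things where they are.

Things in the scene. Friction and masses are not known exactly. Their poses are not given: they have to be found in the camera images.
- fixture: fixed steel V fixture; y axis along the V towards the stop block, z up, origin on the bench midway between the saddles. Dark plate 100 mm wide (x), 12 thick, y -68 to 67 mm; dark stop block with two holes y 67 to 97, 28 high; two bright V saddles 72 wide (x), 20 thick, centred at y -40 and 40, tops 44 mm above the bench, 60 free between. 6 mm screw heads on the plate at x +-42, y -60 and 0
- v_face_near: the halves of both saddles on the fixture's -x side, with their 45 degree V faces; part of the fixture, same origin and axes
- v_face_far: the same for the +x side. Each saddle is a 90 degree V, 43 mm wide at the top
- v_mid (a point): point on the axis that the seated axle has, midway between the saddles, 48 mm above the bench; axes as the fixture. With the shoulder against the pins the middle of the axle lies here
- bore_near (a point): centre of the mouth of one hole, in the stop block's top face (28 mm above the bench), 15 mm to the fixture's -x side of the V axis and 81 mm along y from v_mid. Blind hole 13.5 mm wide, 24 mm deep, with a small chamfer
- bore_far (a point): the same for the other hole, 15 mm to the fixture's +x side (30 mm from the first)
- axle: loose aluminium axle, 0.36 to 0.56 kg, lying on a flat of its square body. Origin on its axis at the middle (20 mm above the bench); y runs along it to the threaded stub, x across, level. Square body 40 x 40 mm, y -22 to 22; round journals 36 mm across from there to y -75 and 75; stub 12 mm across, y 75 to 101. Journals go in the saddles, the square body between them (8 mm to spare at either end)
- axle_shoulder (a point): centre of the end face of the journal at the stub's root (axle y = +75 mm); this face goes against the pins
- axle_tail (a point): centre of the plain end face (axle y = -75 mm)
- pin_block: pine block 56 mm (x) by 150 mm (y), 36 mm high, fixed, with three holes in a row along its y axis at -50, 0 and +50 mm, 13 mm wide and 26 mm deep. Origin on the bench under its middle
- pin_a: long plain steel stop pin, 12 mm across, 66 mm long, its lowest 6 mm tapered to 7 mm, upright in a hole of the pin block (foot 10 mm, top 76 mm above the bench, 40 mm showing). Origin at the centre of its foot, z up along it. Goes into either hole of the fixture, where its top then stands 70 mm above the bench
- pin_b: the second stop pin, the same as pin_a
- headed_pin: shorter pin with a wide head: shank 12 mm, head 20 mm across and 10 mm high, 46 mm long in all, in the remaining hole of the pin block, to be left there. Origin at the centre of its foot
- tape_measure: yellow tape measure lying flat, 68 x 92 x 34 mm, a bystander; origin under its middle
- red_dish: red screw cap used as a dish, 102 mm across, 33 mm high, a bystander; origin under its middle

How it is judged:
On the way, in this order (a step that is already met when the one before it is completed fails the run):
1. the first stop pin is fully down in a hole of the fixture (((horizontal distance between pin_a and bore_near below 0.004 m and z of pin_a in the frame of bore_near below -0.02 m and angle between pin_a's own z axis and vertical below 0.15 rad) or (horizontal distance between pin_a and bore_far below 0.004 m and z of pin_a in the frame of bore_far below -0.02 m and angle between pin_a's own z axis and vertical below 0.15 rad) or (horizontal distance between pin_b and bore_near below 0.004 m and z of pin_b in the frame of bore_near below -0.02 m and angle between pin_b's own z axis and vertical below 0.15 rad) or (horizontal distance between pin_b and bore_far below 0.004 m and z of pin_b in the frame of bore_far below -0.02 m and angle between pin_b's own z axis and vertical below 0.15 rad))), for 0.1 s.
2. both stop pins are fully down, one in each hole ((((horizontal distance between pin_a and bore_near below 0.004 m and z of pin_a in the frame of bore_near below -0.02 m and angle between pin_a's own z axis and vertical below 0.15 rad) and (horizontal distance between pin_b and bore_far below 0.004 m and z of pin_b in the frame of bore_far below -0.02 m and angle between pin_b's own z axis and vertical below 0.15 rad)) or ((horizontal distance between pin_a and bore_far below 0.004 m and z of pin_a in the frame of bore_far below -0.02 m and angle between pin_a's own z axis and vertical below 0.15 rad) and (horizontal distance between pin_b and bore_near below 0.004 m and z of pin_b in the frame of bore_near below -0.02 m and angle between pin_b's own z axis and vertical below 0.15 rad)))), for 0.2 s.
3. the axle is lifted off the bench (its middle above 55 mm) (height (world z) of axle above 0.055 m), for 0.1 s.
At the end, for the whole second after the job is handed in: Pins in both holes, feet 20 mm or more down; axle ends within 2.5 mm of the V axis in height and sideways, shoulder 71.5 to 79 mm along y from v_mid; axle at rest, fingers on it (over 2 N), over 5 N in all on each side's V faces (its weight gives under 4 N) ((((horizontal distance between pin_a and bore_near below 0.004 m and z of pin_a in the frame of bore_near below -0.02 m and angle between pin_a's own z axis and vertical below 0.15 rad) and (horizontal distance between pin_b and bore_far below 0.004 m and z of pin_b in the frame of bore_far below -0.02 m and angle between pin_b's own z axis and vertical below 0.15 rad)) or ((horizontal distance between pin_a and bore_far below 0.004 m and z of pin_a in the frame of bore_far below -0.02 m and angle between pin_a's own z axis and vertical below 0.15 rad) and (horizontal distance between pin_b and bore_near below 0.004 m and z of pin_b in the frame of bore_near below -0.02 m and angle between pin_b's own z axis and vertical below 0.15 rad))) and x of axle_shoulder in the frame of v_mid between -0.0025 and 0.0025 m and z of axle_shoulder in the frame of v_mid between -0.0025 and 0.0025 m and x of axle_tail in the frame of v_mid between -0.0025 and 0.0025 m and z of axle_tail in the frame of v_mid between -0.0025 and 0.0025 m and y of axle_shoulder in the frame of v_mid between 0.0715 and 0.079 m and contact force between axle and v_face_near above 5 N and contact force between axle and v_face_far above 5 N and contact force between the fingers and axle above 2 N and linear speed of axle below 0.01 m/s); the arm keeps its last pose, push and grip.
It fails at once if the axle is slammed or crushed into the V (over 90 N on one side) (contact force between axle and v_face_near above 90 N or contact force between axle and v_face_far above 90 N).
It fails at once if the headed pin is moved by more than 30 mm (distance of headed_pin from where it was at the start of the episode above 0.03 m).
It fails at once if the tape measure is moved by more than 30 mm (distance of tape_measure from where it was at the start of the episode above 0.03 m).
It fails at once if the red dish is moved by more than 30 mm (distance of red_dish from where it was at the start of the episode above 0.03 m).
It also fails if it takes over 72 s, if anything falls off the work surface, if the arm or the gripper's body presses on something with over 40 N, if the wrist force passes 120 N, or if a joint passes its speed limit or range.

## Robot

A 7-joint arm with a two-finger parallel gripper is mounted at the origin on a cart in front of the work surface, level with it; the furniture and walls round the work are solid. World frame = base frame: x ahead of the robot, y to its left, z up, the work surface at z = 0. Lengths are in m, angles in rad, forces in N, time in s.
With the tool pointing down it reaches from about 0.425 to 1.025 m from the base axis. Payload 9.4 kg.
Tool frame: the origin (TCP) lies midway between the tips of the shut fingers; the grasp point (between the pads) lies 19 mm behind it (env.tcp_to_grasp is the distance from the TCP to the grasp point, in m); z points along the fingers, y is the direction in which the jaws open and shut (so a half turn about z gives the same grasp; the last joint's range is limited). The gripper opens to 85 mm and grips with 20 to 120 N. Pads are 22 mm wide; open, the fingers measure 114 mm over their backs; the gripper's body (76 mm by 85 mm) begins 54 mm behind the grasp point. The pads swing forward as they close: fully open they stand 13 mm farther back than shut.
Start: joints at [1.185, 0.599, -0.003, 1.599, 0.002, 0.943, -0.08], TCP at [0.22, -0.691, 0.231] pointing down, gripper open.
Joint ranges: [-2.57, 2.57], [-0.35, 1.97], [-1.29, 1.29], [0.11, 2.56], [-1.05, 4.19], [0.11, 1.86], [-2.63, 2.63]. Speed limits (rad/s): [2.22, 2.22, 3.01, 3.01, 3.14, 3.14, 3.14].

## Interface

Orientations are given as a unit quaternion [w, x, y, z].
In Python, from plant import env, eyes gives the robot as it stands.
- The arm moves only by the shell command python3 -m jog 'ROWS'. ROWS is JSON, a list that holds one entry, the list of rows, each a list of 7 numbers: the shift along the tool's x, y, z in m, then the turn, a rotation vector about the tool's x, y, z in rad, then the closure, from -1 (fully open) to 1 (shut), so that 0 is half open. In form: [[[dx, dy, dz, wx, wy, wz, claw], ...]]. A call has exactly 10 rows; each row is the pose to reach, as a shift and turn from the pose commanded when the call began, along the tool's axes at that moment; what a row does not reach only later rows make up. A row lasts 1/10 s, in which the tool goes at most 50 mm and 8.59 degrees, less where a joint would pass 70% of its speed; a pose out of reach is approached as far as the arm can. A call with a gripper value outside its range is refused whole. The fingers move at their own pace and stop on an object; the grip force is fixed at half the most. Time passes only in rows, so rows that repeat a pose let the fingers close, or fill a call up. It gives the time, the measured TCP pose, the force and the opening at its end, in the units of the state.
- env.get_obs(): the state, without advancing time (a new reading comes with each control period).
- eyes.capture(name): name is "scene" or "side" or "wrist"; returns the picture (420x560x3 uint8, red, green, blue); there is no depth.
- eyes.camera_model(name): a dict with "vertical_fov" (degrees; the focal length in pixels is half the picture's height over the tangent of half this angle, whatever the lens; pixels are square), "cx", "cy" (the principal point, pixels), "xyz" and "attitude" of the camera in the world. Camera axes: x right, y down, z forward; pixel columns grow to the right and rows downward; lengths in m; the calibration is good to about 2 mm. A picture is of the moment at which its call begins: read the wrist's pose just before it. camera_model takes no time and is no camera call; for the wrist camera it gives the pose at the moment of the call.
- env.sign_off(): hands the job in, once; it reports no verdict.
Trained networks look in the newest picture that a camera, given by its name, has taken for a name from the list of things; names that differ only in an ending like _2 or _b are one class to them, and where a whole thing is asked for, a point or a joint stands for the part that bears it (a point fixed in the world has none). Each returns a list of dicts, best first, with "confidence" (0 to 1); they miss things now and then, are a little off and sometimes report something else, mostly with a low value. They report only what shows in the picture. A call takes as long as a camera call.
- eyes.recognise(query, camera): "pixel" ([column, row] in pixels, amid what is visible of it).
- eyes.silhouettes(query, camera): "region" (420x560 bool, what is visible of it) and "pixel" ([column, row] in pixels, amid what is visible of it).
The state is a dict: "clock": time; "joint_positions": joint angles; "qd": joint speeds; "tau": joint torques, N m; "eef_pos": TCP position; "orientation": TCP orientation; "wrist_force": force on the tool from outside, world axes, zero at the start; "ft_torque": the same for the moment, N m; "width": finger opening in m.
Only numpy, scipy, OpenCV 4.12 (cv2) and the standard library are available. Lean on these libraries where they do the work, as an engineer would, in place of code of your own. Each camera call takes 0.05 s, during which the arm holds its last target.

## Working session

There is one attempt and no reset: what is moved stays moved. The work goes in short steps, Python scripts to look and compute and a shell command to move; the robot and the scene stay as the last step left them, time stands still between calls to the robot, and variables do not carry over. Pictures are saved under pics/ and viewed, and the job is handed in when it is done.

```bash
ls; mkdir -p pics; python3 - <<'E'
from plant import env, eyes
import cv2
o=env.get_obs()
for k,v in o.items(): print(k,v)
for n in ("scene","side","wrist"):
    print(n,eyes.camera_model(n))
    cv2.imwrite(f"pics/a_{n}.png",eyes.capture(n)[:,:,::-1])
E
```

```text
pics
clock 0.0
joint_positions [ 1.18533222  0.60014281 -0.00251915  1.60014542  0.00180405  0.9429118
 -0.07977471]
qd [ 1.84100258e-04  4.08773055e-04 -9.06493828e-04  1.41087839e-03
  9.45432540e-04  1.16242230e-05  6.45416485e-05]
tau [-3.24985540e-04 -7.76451445e+01  1.56399742e+00 -2.58005834e+01
  1.22217761e-02  9.07836686e-03 -1.81704013e-05]
eef_pos [ 0.22013423 -0.69026265  0.23039899]
orientation [-7.76545584e-04  9.88101323e-01  1.53802245e-01 -2.03531246e-04]
wrist_force [ 0.07483476  0.43147176 -0.67226721]
ft_torque [-0.01166757  0.00495091  0.00370438]
width 0.08534986277164698
scene {'vertical_fov': 49.76680897266474, 'cx': 282.3586692337164, 'cy': 213.2938104336323, 'xyz': array([-0.00756008,  0.72974774,  0.73632606]), 'attitude': array([ 0.14253327, -0.28366581,  0.84311085, -0.43403003])}
side {'vertical_fov': 54.20939110859554, 'cx': 287.980466182875, 'cy': 206.68780412313944, 'xyz': array([0.59709948, 0.53950651, 0.95052579]), 'attitude': array([-0.00855467,  0.04762413,  0.96153531, -0.27038604])}
wrist {'vertical_fov': 58.69442519898588, 'cx': 281.8702514384859, 'cy': 203.58444448564816, 'xyz': array([ 0.28356441, -0.67009628,  0.37211648]), 'attitude': array([ 0.10804363,  0.80019953, -0.58450116, -0.07978525])}
```

View pics/a_scene.png

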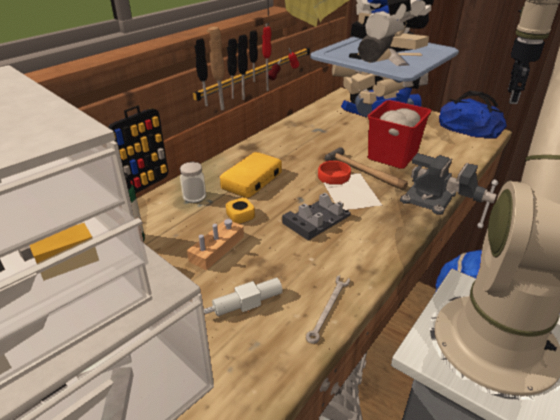

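View pics/a_side.png

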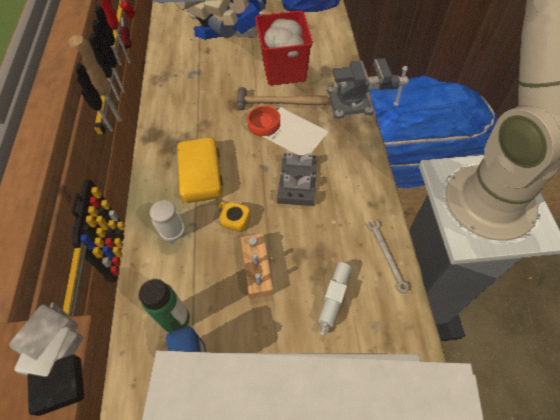

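View pics/a_wrist.png

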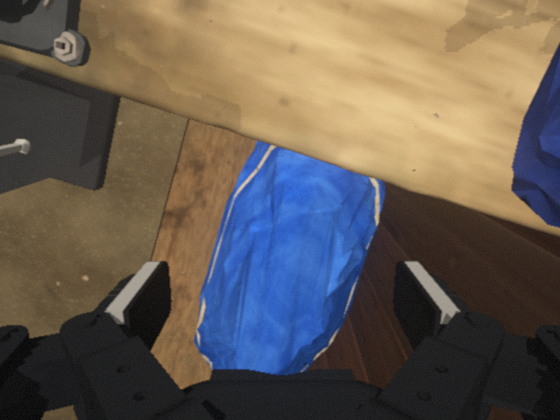

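```bash
cat > h.py <<'E'
import numpy as np, cv2
from scipy.spatial.transform import Rotation as R
from plant import env, eyes
def q2R(q): return R.from_quat([q[1],q[2],q[3],q[0]]).as_matrix()
def cam(n):
    m=eyes.camera_model(n); f=210/np.tan(np.radians(m['vertical_fov']/2))
    return f,m['cx'],m['cy'],np.array(m['xyz']),q2R(m['attitude'])
def proj(c,p):
    f,cx,cy,t,A=c; p=np.atleast_2d(p); q=(p-t)@A; return np.c_[cx+f*q[:,0]/q[:,2],cy+f*q[:,1]/q[:,2]]
def ray(c,px):
    f,cx,cy,t,A=c; d=A@np.array([(px[0]-cx)/f,(px[1]-cy)/f,1.]); return t,d/np.linalg.norm(d)
def onz(c,px,z):
    t,d=ray(c,px); return t+d*(z-t[2])/d[2]
def tri(cps):
    M=np.zeros((3,3));b=np.zeros(3)
    for c,p in cps:
        t,d=ray(c,p);P=np.eye(3)-np.outer(d,d);M+=P;b+=P@t
    return np.linalg.solve(M,b)
E
python3 - <<'E'
from h import *
import pickle
out={}
for n in ("scene","side"):
    img=eyes.capture(n); c=cam(n)
    for q,z in (("fixture",.025),("axle",.02),("pin_block",.03),("pin_a",.066),("headed_pin",.05),("tape_measure",.03),("red_dish",.02)):
        r=eyes.silhouettes(q,n)
        out[n,q]=r
        for d in r[:4]:
            ys,xs=np.nonzero(d['region'])
            print(n,q,round(d['confidence'],2),np.round(d['pixel'],1),xs.min(),xs.max(),ys.min(),ys.max(),np.round(onz(c,d['pixel'],z),3))
pickle.dump(out,open('det0.pkl','wb'))
i=cv2.imread('pics/a_side.png'); cv2.imwrite('pics/b_side.png',cv2.resize(i[140:340,200:420],None,fx=3,fy=3,interpolation=cv2.INTER_CUBIC))
i=cv2.imread('pics/a_scene.png'); cv2.imwrite('pics/b_scene.png',cv2.resize(i[150:330,170:400],None,fx=3,fy=3,interpolation=cv2.INTER_CUBIC))
E
```

```text
scene fixture 0.65 [315.3 216.8] 282 349 194 239 [ 0.507 -0.106  0.025]
scene axle 0.95 [248.2 295.7] 204 283 278 315 [0.465 0.219 0.02 ]
scene axle 0.22 [214.7 233.3] 213 218 224 239 [0.675 0.105 0.02 ]
scene axle 0.2 [320.5 213.7] 308 342 202 225 [ 0.507 -0.132  0.02 ]
scene pin_block 0.67 [215.8 249.1] 187 243 223 270 [0.62  0.156 0.03 ]
scene pin_a 0.57 [212.5 229.5] 213 216 225 237 [0.646 0.137 0.066]
scene pin_a 0.51 [201.9 240.9] 200 204 236 250 [0.635 0.184 0.066]
scene headed_pin 0.45 [315.5 219.1] 282 350 193 239 [ 0.483 -0.068  0.05 ]
scene headed_pin 0.44 [226.8 225.4] 224 232 219 230 [0.645 0.089 0.05 ]
scene headed_pin 0.18 [334.5 170.8] 318 350 160 184 [ 0.573 -0.307  0.05 ]
scene tape_measure 0.74 [238.1 211.9] 226 254 198 223 [0.681 0.008 0.03 ]
scene red_dish 0.93 [335.3 171.3] 319 350 161 185 [ 0.595 -0.351  0.02 ]
side fixture 0.2 [256.8 281.2] 255 261 274 284 [0.645 0.176 0.025]
side axle 0.9 [332.6 297.1] 317 350 261 334 [0.471 0.231 0.02 ]
side axle 0.69 [254.2 259.6] 252 257 254 264 [0.649 0.117 0.02 ]
side pin_block 0.79 [254.4 265.2] 241 271 234 297 [0.648 0.136 0.03 ]
side pin_block 0.59 [334.5 296.4] 318 350 262 334 [0.468 0.233 0.03 ]
side pin_a 0.47 [254.  260.3] 252 257 254 263 [0.647 0.14  0.066]
side pin_a 0.41 [256.7 281.8] 254 261 272 284 [0.643 0.193 0.066]
side headed_pin 0.63 [332.4 294.8] 318 349 262 334 [0.475 0.235 0.05 ]
side headed_pin 0.61 [252.4 239.4] 248 256 237 246 [0.648 0.077 0.05 ]
side tape_measure 0.7 [231.3 219.3] 219 249 202 230 [0.701 0.003 0.03 ]
side red_dish 0.66 [266.8 120.3] 247 279 105 136 [ 0.586 -0.34   0.02 ]
side red_dish 0.61 [294.9 175.3] 277 316 152 205 [ 0.522 -0.126  0.02 ]
side red_dish 0.49 [333.1 299. ] 317 350 262 334 [0.471 0.235 0.02 ]
```

View pics/b_side.png

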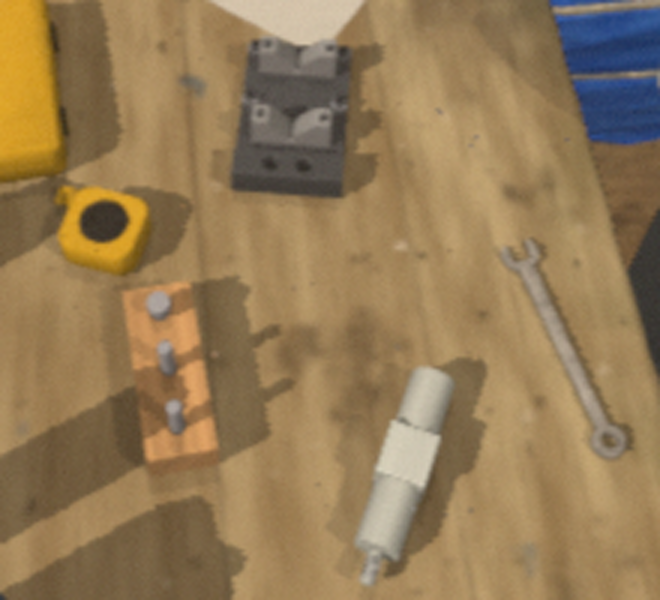

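View pics/b_scene.png

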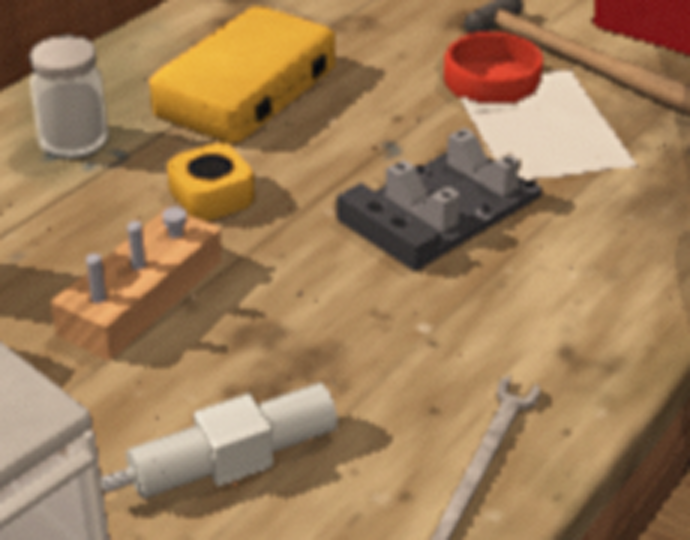

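```bash
python3 - <<'E'
from h import *
from scipy.optimize import least_squares
S=cam('scene');D=cam('side')
f=lambda p:np.array(p)/3+np.array([200,140])
g=lambda p:np.array(p)/3+np.array([170,150])
mod=[(-15,81,28),(15,81,28),(-1,40,44),(1,40,44),(-1,-40,44),(1,-40,44)]
sd=[f(p) for p in [(303,166),(270,163)][::-1]+[(263,113),(325,118),(266,46),(330,48)]]
sc=[g(p) for p in [(375,206),(399,221),(399,172),(447,195),(462,135),(509,161)]]
# which side is -x? try both
for sw in (0,1):
  def res(p):
    x,y,a,s=p;P=[]
    for m in mod:
        mx=m[0] if abs(m[0])>1 else m[0]*s
        if not sw: mx=-mx
        P.append([x+np.cos(a)*mx/1e3-np.sin(a)*m[1]/1e3,y+np.sin(a)*mx/1e3+np.cos(a)*m[1]/1e3,m[2]/1e3])
    P=np.array(P)
    return np.r_[(proj(D,P)-sd).ravel(),(proj(S,P)-sc).ravel()]
  r=least_squares(res,[.51,-.12,0,25]);print(sw,r.x,np.sqrt(np.mean(r.fun**2)));print(r.fun.reshape(-1,2).round(1).tolist())
# pins
for a,b in (((212.5,229.5),(254,260.3)),((201.9,240.9),(256.7,281.8)),((226.8,225.4),(252.4,239.4)),((248.2,295.7),(332.6,297.1))):
    print(tri([(S,a),(D,b)]).round(4))
# tops of the pins, crop reading
for a,b in (((136,226),(163,343)),((95,258),(172,403))): print('top',tri([(S,g(a)),(D,f(b))]).round(4))
# axle: tail center top edge & stub tip
for a,b in (((318,405),(430,385)),((110,481),(370,575))): print('axle',tri([(S,g(a)),(D,f(b))]).round(4))
o=env.get_obs();T=q2R(o['orientation']);W=cam('wrist')
print('cam in tool',T.T@(W[3]-o['eef_pos']),T.T@W[4])
E
```

```text
0 [ 0.51079745 -0.13746812 -0.19197903 28.81198688] 0.561854937242741
[[0.5, -0.4], [0.6, -0.6], [-0.9, -0.0], [-0.3, -0.1], [0.9, -0.9], [0.0, -0.1], [0.2, 0.6], [0.1, 0.7], [-0.1, -1.2], [-0.7, 0.6], [-0.4, 0.3], [-0.7, 0.4]]
1 [  0.51051498  -0.13750937  -0.20490857 -28.87707649] 4.241610646038329
[[11.3, 0.4], [-10.8, -1.5], [-1.0, -0.2], [-0.4, -0.0], [1.1, -1.0], [0.3, -0.0], [7.9, 5.6], [-7.9, -4.6], [-0.1, -1.3], [-0.8, 0.6], [-0.1, 0.3], [-0.5, 0.6]]
[0.6462 0.1383 0.0657]
[0.6414 0.1852 0.0598]
[0.6505 0.0781 0.044 ]
[0.4679 0.2239 0.0175]
top [0.6446 0.128  0.0735]
top [0.6403 0.1785 0.0744]
axle [0.4342 0.1624 0.0251]
axle [0.5037 0.3075 0.0246]
cam in tool [ 0.06649556 -0.0001916  -0.14163903] [[-1.89338394e-05 -9.63962749e-01 -2.66037251e-01]
 [ 1.00000000e+00 -2.42086568e-05  1.65480734e-05]
 [-2.23921308e-05 -2.66037251e-01  9.63962749e-01]]
```

```bash
python3 -m jog '[[[0,0,-0.05,0,0,0,-1],[0.01,-0.01,-0.095,0,0,0,-1],[0.045,-0.042,-0.12,0,0,0,-1],[0.08,-0.075,-0.12,0,0,0,-1],[0.115,-0.108,-0.12,0,0,0,-1],[0.15,-0.141,-0.12,0,0,0,-1],[0.185,-0.174,-0.12,0,0,0,-1],[0.22,-0.207,-0.12,0,0,0,-1],[0.255,-0.24,-0.12,0,0,0,-1],[0.29,-0.27,-0.12,0,0,0,-1]]]'
python3 -m jog '[[[0.035,-0.033,0,0,0,0.1,-1],[0.07,-0.065,0,0,0,0.2,-1],[0.105,-0.097,0,0,0,0.3,-1],[0.14,-0.13,0,0,0,0.4,-1],[0.175,-0.162,0,0,0,0.5,-0.5],[0.21,-0.195,0.015,0,0,0.5,-0.2],[0.245,-0.227,0.04,0,0,0.5,-0.2],[0.28,-0.26,0.06,0,0,0.5,-0.2],[0.307,-0.285,0.07,0,0,0.5,-0.2],[0.307,-0.285,0.07,0,0,0.5,-0.2]]]'
python3 - <<'E'
from h import *
o=env.get_obs();print(o['clock'],o['eef_pos'],q2R(o['orientation']),o['width'],o['wrist_force'])
im=eyes.capture('wrist');cv2.imwrite('pics/c_wrist.png',im[:,:,::-1])
c=cam('wrist')
for q,z in (("fixture",.025),("pin_a",.07),("headed_pin",.05),("axle",.02)):
    for d in eyes.silhouettes(q,'wrist')[:3]:
        ys,xs=np.nonzero(d['region']);print(q,round(d['confidence'],2),np.round(d['pixel'],1),xs.min(),xs.max(),ys.min(),ys.max(),onz(c,d['pixel'],z).round(3))
E
```

```text
clock: 1.95
eef_pos: [0.4151, -0.3433, 0.3517]
orientation: [0.0, 0.988, 0.154, 0.0]
wrist_force: [1.4, -0.3, -0.6]
width: 0.0855
clock: 2.95
eef_pos: [0.6215, 0.0265, 0.2791]
orientation: [-0.002, 0.996, -0.091, -0.001]
wrist_force: [-0.0, 0.2, 1.1]
width: 0.0514
2.95 [0.62153247 0.0265371  0.27905696] [[ 0.98327345 -0.18212574 -0.00187842]
 [-0.18211916 -0.98327117  0.00322657]
 [-0.00243463 -0.0028305  -0.99999303]] 0.051445550847392 [-0.0452085   0.17639954  1.08105953]
fixture 0.94 [428.  227.2] 353 504 185 270 [ 0.521 -0.125  0.025]
pin_a 0.73 [125.7 179.5] 114 141 172 189 [0.642 0.171 0.07 ]
pin_a 0.64 [427.6 226.6] 353 504 185 270 [ 0.54  -0.109  0.07 ]
headed_pin 0.74 [106.9 302.7] 63 147 290 314 [0.508 0.243 0.05 ]
headed_pin 0.69 [225.7 151.9] 213 232 144 164 [0.648 0.075 0.05 ]
axle 0.92 [108.6 300.8] 63 147 291 314 [0.496 0.259 0.02 ]
```

View pics/c_wrist.png

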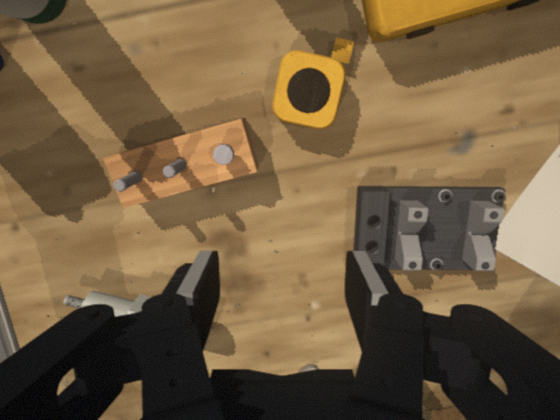

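```bash
python3 - <<'E'
from h import *
i=cv2.imread('pics/c_wrist.png')
cv2.imwrite('pics/d_pin.png',cv2.resize(i[110:220,90:270],None,fx=4,fy=4,interpolation=cv2.INTER_CUBIC))
cv2.imwrite('pics/d_fix.png',cv2.resize(i[170:290,340:520],None,fx=4,fy=4,interpolation=cv2.INTER_CUBIC))
c=cam('wrist');np.savez('camc.npz',f=c[0],cx=c[1],cy=c[2],t=c[3],A=c[4])
E
```

```text
(no output)
```

View pics/d_pin.png

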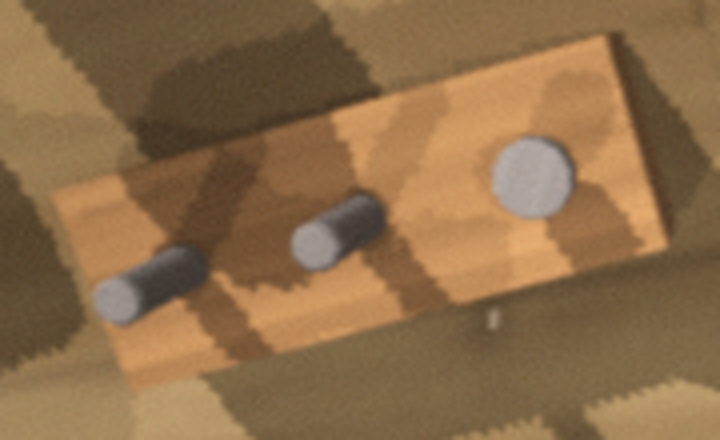

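View pics/d_fix.png

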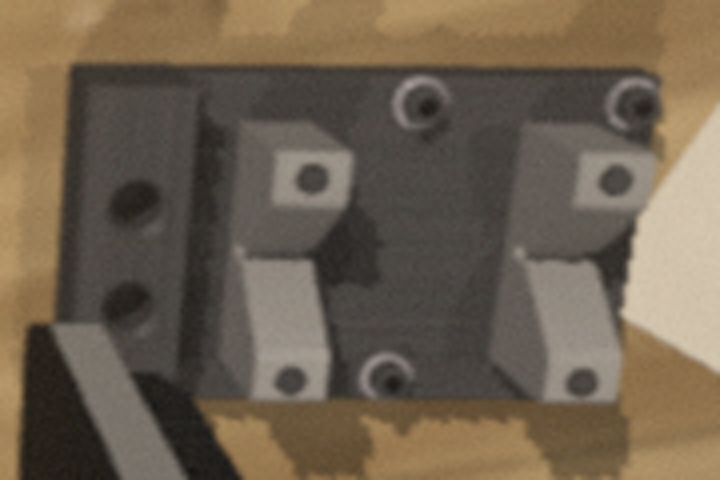

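```bash
python3 - <<'E'
from h import *
from scipy.optimize import least_squares
z=np.load('camc.npz');W=(float(z['f']),float(z['cx']),float(z['cy']),z['t'],z['A'])
S=cam('scene');D=cam('side')
f=lambda p:np.array(p)/3+np.array([200,140])-.33
g=lambda p:np.array(p)/3+np.array([170,150])-.33
w=lambda p:np.array(p)/4+np.array([340,170])-.375
wp=lambda p:np.array(p)/4+np.array([90,110])-.375
mod=np.array([(15,81,28),(-15,81,28),(29,40,44),(-29,40,44),(29,-40,44),(-29,-40,44)])/1e3
sd=np.array([f(p) for p in [(270,163),(303,166),(263,113),(325,118),(266,46),(330,48)]])
sc=np.array([g(p) for p in [(375,206),(399,221),(399,172),(447,195),(462,135),(509,161)]])
wr=np.array([w(p) for p in [(135,203),(129,306),(313,179),(291,381),(616,180),(582,381)]])
def P(p,m):
    c,s=np.cos(p[2]),np.sin(p[2]);return np.c_[p[0]+c*m[:,0]-s*m[:,1],p[1]+s*m[:,0]+c*m[:,1],m[:,2]]
for name,L in (('wrist',[(W,wr)]),('fixed',[(S,sc),(D,sd)]),('all',[(W,wr),(S,sc),(D,sd)])):
    r=least_squares(lambda p:np.concatenate([(proj(c,P(p,mod))-u).ravel() for c,u in L]),[.51,-.13,-.19])
    print(name,r.x.round(4),np.sqrt(np.mean(r.fun**2)).round(2)); 
    if name!='fixed':print(r.fun.reshape(-1,2)[:6].round(1).tolist())
    print(P(r.x,mod[:2]).round(4).tolist())
for n,a,b,c_ in (('mid',(317,246),(136,226),(163,343)),('end',(119,301),(95,258),(172,403))):
    print(n,onz(W,wp(a),.076).round(4), tri([(W,wp(a)),(S,g(b)),(D,f(c_))]).round(4),onz(S,g(b),.076).round(4),onz(D,f(c_),.076).round(4))
print('hp',onz(W,wp((533,178)),.056).round(4))
for p in ((57,188),(607,35),(667,246),(135,388)): print(onz(W,wp(p),.036).round(4))
E
```

```text
wrist [ 0.5074 -0.1479 -0.2052] 0.62
[[1.2, 0.9], [0.6, 0.3], [-0.1, -0.6], [-0.3, -0.8], [-0.7, 0.0], [-0.7, 0.0]]
[[0.5386, -0.0717, 0.028], [0.5093, -0.0656, 0.028]]
fixed [ 0.512  -0.1383 -0.1919] 0.53
[[0.5421, -0.0617, 0.028], [0.5127, -0.056, 0.028]]
all [ 0.509  -0.1462 -0.2024] 1.8
[[-0.5, 0.0], [-1.0, -0.5], [-1.9, -1.5], [-1.9, -1.7], [-2.4, -1.1], [-2.2, -1.1]]
[[0.54, -0.0699, 0.028], [0.5106, -0.0639, 0.028]]
mid [0.643  0.1215 0.076 ] [0.645  0.1253 0.0718] [0.6437 0.1295 0.076 ] [0.6452 0.1284 0.076 ]
end [0.6392 0.1713 0.076 ] [0.641  0.1757 0.072 ] [0.6402 0.1789 0.076 ] [0.6411 0.1788 0.076 ]
hp [0.6467 0.0715 0.056 ]
[0.6658 0.1971 0.036 ]
[0.6763 0.0483 0.036 ]
[0.6205 0.0447 0.036 ]
[0.6101 0.1935 0.036 ]
```

```bash
python3 - <<'E'
from h import *
for k in range(2):
    o=env.get_obs();c=cam('wrist')
    print(o['clock'],o['eef_pos'],c[3],np.abs(o['qd']).max())
    im=eyes.capture('wrist')
z=np.load('camc.npz');print(z['t'],z['A']-c[4])
cv2.imwrite('pics/e.png',im[:,:,::-1]);np.savez('came.npz',f=c[0],cx=c[1],cy=c[2],t=c[3],A=c[4])
i=im[:,:,::-1]
cv2.imwrite('pics/e_pin.png',cv2.resize(i[110:220,90:270],None,fx=4,fy=4,interpolation=cv2.INTER_CUBIC))
cv2.imwrite('pics/e_fix.png',cv2.resize(i[170:290,340:520],None,fx=4,fy=4,interpolation=cv2.INTER_CUBIC))
E
```

```text
3.2 [0.62018933 0.01791531 0.28174617] [0.68534047 0.00514905 0.4234406 ] 0.00857790735365876
3.25 [0.62019684 0.01788122 0.28189356] [0.68532457 0.00506353 0.42358716] 0.0035245389866052092
[0.68534047 0.00514905 0.4234406 ] [[ 2.32036445e-04  2.60687197e-05 -2.65692510e-04]
 [-4.52363601e-05 -1.92277519e-04 -1.74968754e-04]
 [ 1.66013948e-04  2.27326981e-04  6.26939386e-05]]
```

View pics/e_pin.png

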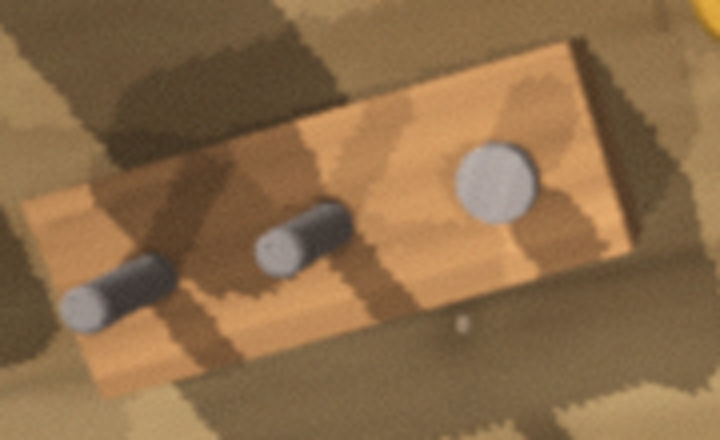

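View pics/e_fix.png

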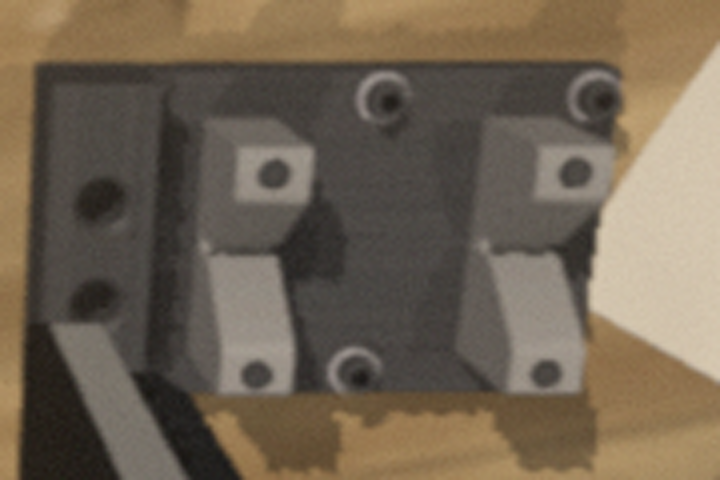

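```bash
cat > fit1.py <<'E'
from h import *
from scipy.optimize import least_squares
z=np.load('came.npz');W=(float(z['f']),float(z['cx']),float(z['cy']),z['t'],z['A'])
S=cam('scene');D=cam('side')
f=lambda p:np.array(p)/3+np.array([200,140])-.33
g=lambda p:np.array(p)/3+np.array([170,150])-.33
w=lambda p:np.array(p)/4+np.array([340,170])-.375
wp=lambda p:np.array(p)/4+np.array([90,110])-.375
mod=np.array([(15,81,28),(-15,81,28),(29,40,44),(-29,40,44),(29,-40,44),(-29,-40,44)])/1e3
sd=np.array([f(p) for p in [(270,163),(303,166),(263,113),(325,118),(266,46),(330,48)]])
sc=np.array([g(p) for p in [(375,206),(399,221),(399,172),(447,195),(462,135),(509,161)]])
wr=np.array([w(p) for p in [(101,200),(95,299),(274,173),(257,374),(575,173),(545,373)]])
def P(p,m):
    c,s=np.cos(p[2]),np.sin(p[2]);return np.c_[p[0]+c*m[:,0]-s*m[:,1],p[1]+s*m[:,0]+c*m[:,1],m[:,2]]
for name,L in (('wrist',[(W,wr)]),('fixed',[(S,sc),(D,sd)]),('all',[(W,wr),(S,sc),(D,sd)])):
    r=least_squares(lambda p:np.concatenate([(proj(c,P(p,mod))-u).ravel() for c,u in L]),[.51,-.13,-.19])
    print(name,r.x.round(4),np.sqrt(np.mean(r.fun**2)).round(2)); 
    if name!='fixed':print(r.fun.reshape(-1,2)[:6].round(1).tolist())
    print(P(r.x,mod[:2]).round(4).tolist())
for n,a,b,c_ in (('mid',(281,252),(136,226),(163,343)),('end',(84,308),(95,258),(172,403))):
    print(n,onz(W,wp(a),.076).round(4), tri([(W,wp(a)),(S,g(b)),(D,f(c_))]).round(4),onz(S,g(b),.076).round(4),onz(D,f(c_),.076).round(4))
print('hp',onz(W,wp((497,183)),.056).round(4))
o=env.get_obs();print(o['eef_pos'],q2R(o['orientation']).round(4))
E
python3 fit1.py
```

```text
wrist [ 0.5113 -0.1383 -0.1998] 0.45
[[0.6, 0.3], [0.3, 0.8], [0.1, -0.6], [-0.8, -0.5], [0.1, -0.2], [-0.3, 0.2]]
[[0.5421, -0.0619, 0.028], [0.5127, -0.056, 0.028]]
fixed [ 0.512  -0.1383 -0.1919] 0.53
[[0.5421, -0.0617, 0.028], [0.5127, -0.056, 0.028]]
all [ 0.5115 -0.1383 -0.1981] 0.52
[[0.5, 0.3], [0.3, 0.8], [-0.0, -0.7], [-0.7, -0.5], [0.0, -0.4], [-0.2, 0.0]]
[[0.5421, -0.0619, 0.028], [0.5127, -0.056, 0.028]]
mid [0.6433 0.1303 0.076 ] [0.6441 0.1295 0.0767] [0.6437 0.1295 0.076 ] [0.6452 0.1284 0.076 ]
end [0.6393 0.1801 0.076 ] [0.6401 0.1793 0.0768] [0.6402 0.1789 0.076 ] [0.6411 0.1788 0.076 ]
hp [0.6473 0.0805 0.056 ]
[0.62025725 0.01798613 0.28195712] [[ 9.814e-01 -1.920e-01  9.000e-04]
 [-1.920e-01 -9.814e-01 -5.000e-04]
 [ 1.000e-03  3.000e-04 -1.000e+00]]
```

```bash
python3 -m jog '[[[-0.003,-0.045,0.0,0,0,0,0.3],[-0.006,-0.09,0.0,0,0,0,0.3],[-0.009,-0.13,0.01,0,0,0,0.3],[-0.0116,-0.1622,0.03,0,0,0,0.3],[-0.0116,-0.1622,0.07,0,0,0,0.3],[-0.0116,-0.1622,0.11,0,0,0,0.3],[-0.0116,-0.1622,0.14,0,0,0,0.3],[-0.0116,-0.1622,0.16,0,0,0,0.3],[-0.0116,-0.1622,0.16,0,0,0,0.3],[-0.0116,-0.1622,0.16,0,0,0,0.3]]]'
python3 - <<'E'
from h import *
o=env.get_obs();c=cam('wrist');print(o['eef_pos'],q2R(o['orientation']).round(4),o['width'],o['wrist_force'].round(2))
im=eyes.capture('wrist');cv2.imwrite('pics/f.png',im[:,:,::-1])
print(proj(c,[[.6437,.1297,.076],[.6400,.1794,.076],[.64,.1794,.036]]))
E
```

```text
clock: 4.3
eef_pos: [0.6403, 0.1803, 0.122]
orientation: [0.0, 0.995, -0.096, 0.0]
wrist_force: [-1.3, 0.2, 1.0]
width: 0.0298
[0.64028277 0.18033116 0.12196814] [[ 9.816e-01 -1.909e-01  4.000e-04]
 [-1.909e-01 -9.816e-01 -1.000e-04]
 [ 4.000e-04 -0.000e+00 -1.000e+00]] 0.029756165139423356 [-1.26  0.2   1.05]
[[375.37102985 206.69627692]
 [283.29054984 230.45031065]
 [283.03797534 209.34403705]]
```

View pics/f.png

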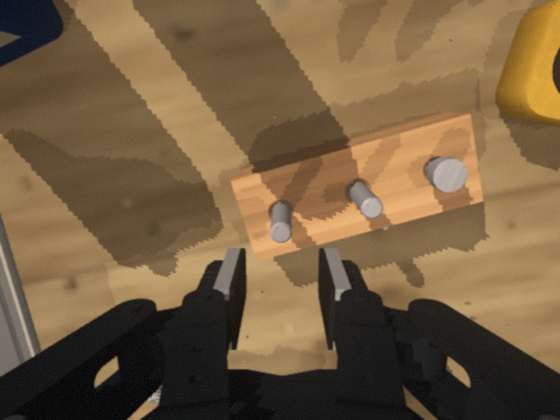

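```bash
python3 -m jog '[[[0,0,0.03,0,0,0,0.3],[0,0,0.055,0,0,0,0.3],[0,0,0.07,0,0,0,0.3],[0,0,0.08,0,0,0,0.3],[0,0,0.08,0,0,0,0.3],[0,0,0.08,0,0,0,0.3],[0,0,0.08,0,0,0,1],[0,0,0.08,0,0,0,1],[0,0,0.08,0,0,0,1],[0,0,0.08,0,0,0,1]]]'
python3 - <<'E'
from h import *
o=env.get_obs();print(o['eef_pos'],o['width'],o['wrist_force'].round(2))
im=eyes.capture('wrist');cv2.imwrite('pics/g.png',im[:,:,::-1])
E
```

```text
clock: 5.35
eef_pos: [0.6405, 0.1811, 0.0424]
orientation: [-0.0, 0.995, -0.096, 0.001]
wrist_force: [-0.5, -0.9, 7.5]
width: 0.0105
[0.64053907 0.18110841 0.04240968] 0.010525369197572729 [-0.5  -0.88  7.47]
```

View pics/g.png

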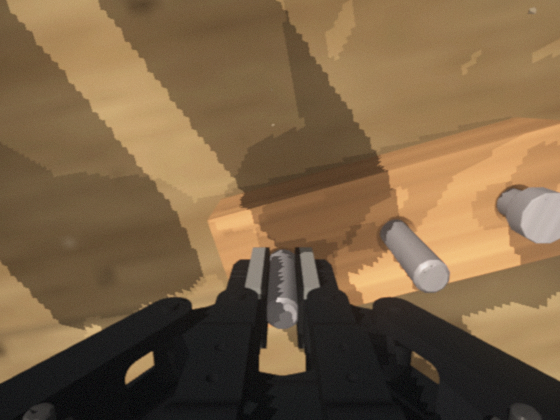

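```bash
python3 -m jog '[[[0,0,-0.02,0,0,0,1],[0,0,-0.05,0,0,0,1],[0,0,-0.08,0,0,0,1],[-0.003,0.02,-0.09,0,0,0,1],[-0.011,0.06,-0.09,0,0,0,1],[-0.02,0.105,-0.09,0,0,0,1],[-0.03,0.15,-0.09,0,0,0,1],[-0.039,0.195,-0.09,0,0,0,1],[-0.047,0.235,-0.09,0,0,0,1],[-0.0504,0.2563,-0.085,0,0,0,1]]]'
python3 -m jog '[[[0,0,0.015,0,0,0,1],[0,0,0.025,0,0,0,1],[0,0,0.03,0,0,0,1],[0,0,0.03,0,0,0,1],[0,0,0.03,0,0,0,1],[0,0,0.03,0,0,0,1],[0,0,0.03,0,0,0,1],[0,0,0.03,0,0,0,1],[0,0,0.03,0,0,0,1],[0,0,0.03,0,0,0,1]]]'
python3 - <<'E'
from h import *
o=env.get_obs();c=cam('wrist');print(o['eef_pos'],q2R(o['orientation']).round(4),o['width'],o['wrist_force'].round(2))
im=eyes.capture('wrist');cv2.imwrite('pics/h.png',im[:,:,::-1])
print(proj(c,[[.5421,-.0619,.028],[.5127,-.056,.028]]))
e=o['eef_pos'];print(proj(c,[e,e+[0,0,.028-e[2]]]))
for n in('side','scene'):
    im=eyes.capture(n);cv2.imwrite(f'pics/h_{n}.png',cv2.resize(im[130:270,230:400,::-1],None,fx=4,fy=4,interpolation=cv2.INTER_CUBIC))
E
```

```text
clock: 6.4
eef_pos: [0.539, -0.0658, 0.1264]
orientation: [0.001, 0.995, -0.098, -0.001]
wrist_force: [0.6, 0.2, -0.4]
width: 0.0106
clock: 7.4
eef_pos: [0.5417, -0.0611, 0.0964]
orientation: [0.0, 0.995, -0.095, 0.0]
wrist_force: [-0.4, -0.5, -0.8]
width: 0.0102
[ 0.54170029 -0.06110673  0.09635752] [[ 9.818e-01 -1.900e-01  2.000e-04]
 [-1.900e-01 -9.818e-01 -0.000e+00]
 [ 2.000e-04  0.000e+00 -1.000e+00]] 0.01020875767951011 [-0.37 -0.48 -0.78]
[[282.67317659 216.68499142]
 [282.30626827 263.5933687 ]]
[[281.3775677  267.54998735]
 [281.4799585  217.56502711]]
```

View pics/h.png

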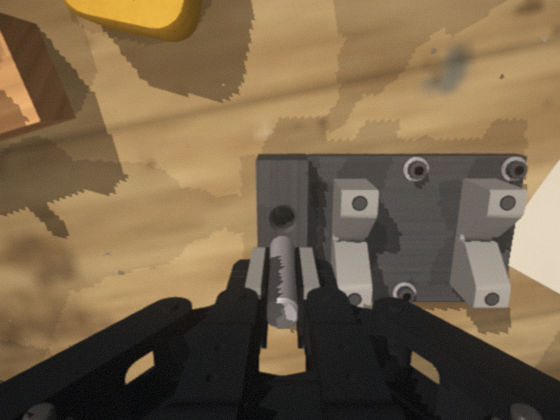

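View pics/h_scene.png

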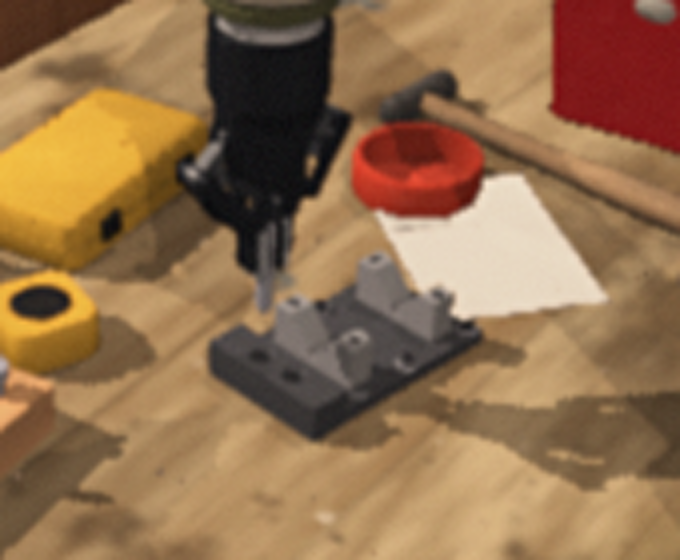

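View pics/h_side.png

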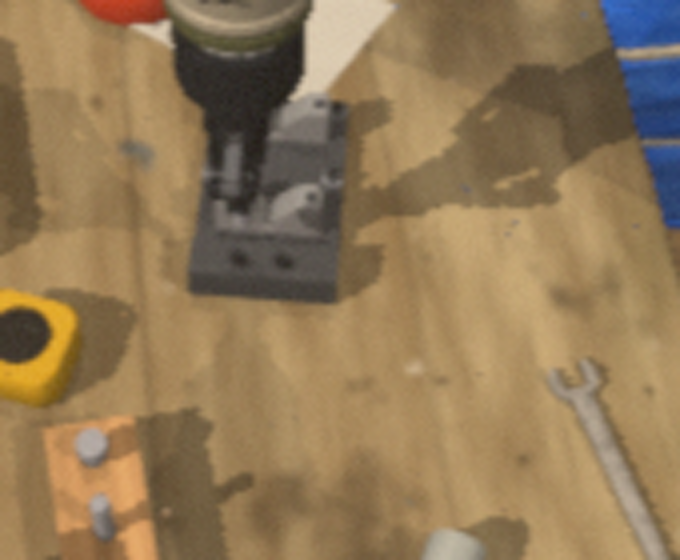

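```bash
python3 -m jog '[[[0,0,0.01,0,0,0,1],[0,0,0.02,0,0,0,1],[0,0,0.028,0,0,0,1],[0,0,0.032,0,0,0,1],[0,0,0.036,0,0,0,1],[0,0,0.04,0,0,0,1],[0,0,0.044,0,0,0,1],[0,0,0.044,0,0,0,1],[0,0,0.044,0,0,0,1],[0,0,0.044,0,0,0,1]]]'
python3 -m jog '[[[0,0,0.004,0,0,0,1],[0,0,0.008,0,0,0,1],[0,0,0.012,0,0,0,1],[0,0,0.015,0,0,0,1],[0,0,0.017,0,0,0,1],[0,0,0.017,0,0,0,1],[0,0,0.017,0,0,0,1],[0,0,0.017,0,0,0,1],[0,0,0.017,0,0,0,1],[0,0,0.017,0,0,0,1]]]'
python3 - <<'E'
from h import *
o=env.get_obs();c=cam('wrist');print(o['eef_pos'],q2R(o['orientation']).round(4),o['width'],o['wrist_force'].round(2))
im=eyes.capture('wrist');cv2.imwrite('pics/i.png',im[:,:,::-1])
E
```

```text
clock: 8.55
eef_pos: [0.5418, -0.0614, 0.0524]
orientation: [0.0, 0.995, -0.096, 0.0]
wrist_force: [0.6, -1.2, -1.8]
width: 0.0103
clock: 9.55
eef_pos: [0.5421, -0.0613, 0.0361]
orientation: [0.0, 0.995, -0.096, 0.001]
wrist_force: [0.2, -2.7, 14.9]
width: 0.0102
[ 0.54208944 -0.0613307   0.0361119 ] [[ 9.817e-01 -1.902e-01  1.200e-03]
 [-1.902e-01 -9.817e-01 -4.000e-04]
 [ 1.300e-03  2.000e-04 -1.000e+00]] 0.010219582828892819 [ 0.15 -2.71 14.92]
```

View pics/i.png

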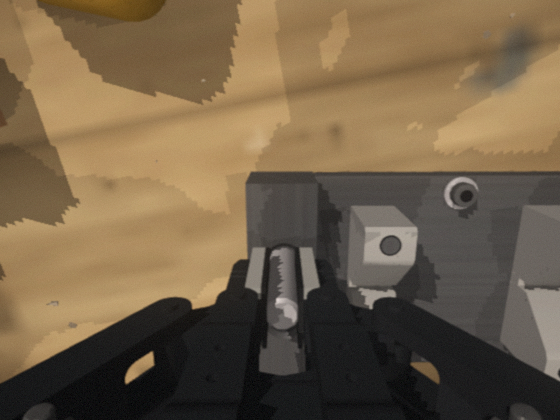

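```bash
python3 -m jog '[[[0,0,-0.001,0,0,0,0.3],[0,0,-0.001,0,0,0,0.3],[0,0,-0.001,0,0,0,0.3],[0,0,-0.03,0,0,0,0.3],[0,0,-0.065,0,0,0,0.3],[0,0,-0.09,0,0,0,0.3],[0.01,-0.033,-0.09,0,0,0,0.3],[0.023,-0.075,-0.09,0,0,0,0.3],[0.037,-0.12,-0.09,0,0,0,0.3],[0.05,-0.163,-0.09,0,0,0,0.3]]]'
python3 -m jog '[[[0.0137,-0.0451,0,0,0,0,0.3],[0.0137,-0.0451,0,0,0,0,0.3],[0.0137,-0.0451,0,0,0,0,0.3],[0.0137,-0.0451,0,0,0,0,0.3],[0.0137,-0.0451,0,0,0,0,0.3],[0.0137,-0.0451,0,0,0,0,0.3],[0.0137,-0.0451,0,0,0,0,0.3],[0.0137,-0.0451,0,0,0,0,0.3],[0.0137,-0.0451,0,0,0,0,0.3],[0.0137,-0.0451,0,0,0,0,0.3]]]'
python3 - <<'E'
from h import *
o=env.get_obs();c=cam('wrist');print(o['eef_pos'],q2R(o['orientation']).round(4),o['width'],o['wrist_force'].round(2))
im=eyes.capture('wrist');cv2.imwrite('pics/j.png',im[:,:,::-1])
print(proj(c,[[.6441,.1309,.076],[.542,-.0613,.07]]))
im=eyes.capture('side');cv2.imwrite('pics/j_side.png',cv2.resize(im[130:270,230:400,::-1],None,fx=4,fy=4,interpolation=cv2.INTER_CUBIC))
D=cam('side');print(((proj(D,[[.542,-.0613,.07],[.542,-.0613,.028]])-[230,130])*4))
E
```

```text
clock: 10.6
eef_pos: [0.6221, 0.0912, 0.1251]
orientation: [-0.0, 0.995, -0.095, -0.0]
wrist_force: [1.0, -0.2, -0.5]
width: 0.0297
clock: 11.6
eef_pos: [0.6437, 0.131, 0.1253]
orientation: [-0.0, 0.995, -0.095, 0.0]
wrist_force: [-0.0, 0.4, 0.1]
width: 0.0301
[0.64374834 0.13101634 0.12528445] [[ 0.9818 -0.1901  0.    ]
 [-0.1901 -0.9818  0.    ]
 [ 0.     -0.     -1.    ]] 0.030140279068846483 [-0.05  0.37  0.14]
[[281.59874104 227.55205072]
 [627.96131904 324.63577521]]
[[239.97248458 219.82059576]
 [240.29250756 255.23195128]]
```

View pics/j.png

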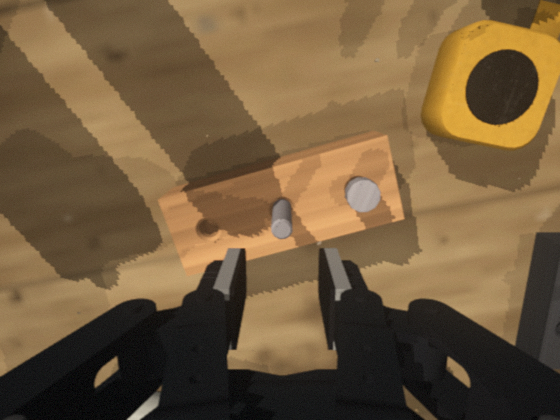

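View pics/j_side.png

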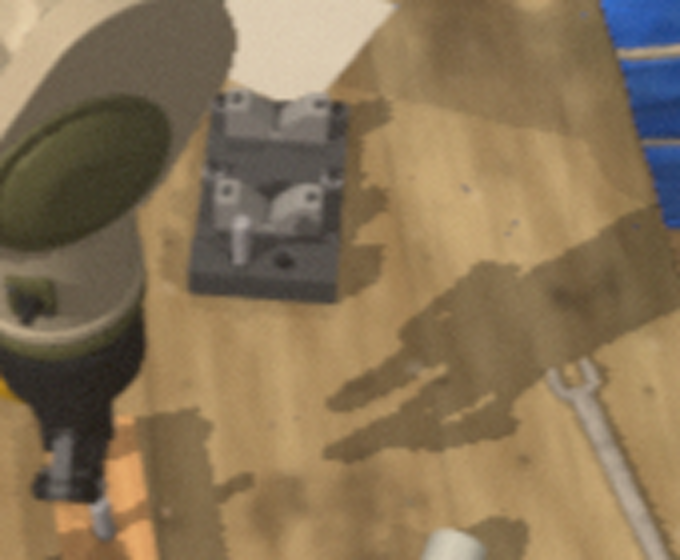

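```bash
python3 -m jog '[[[-0.001,0,0.03,0,0,0,0.3],[-0.001,0,0.055,0,0,0,0.3],[-0.001,0,0.073,0,0,0,0.3],[-0.001,0,0.083,0,0,0,0.3],[-0.001,0,0.083,0,0,0,0.3],[-0.001,0,0.083,0,0,0,0.3],[-0.001,0,0.083,0,0,0,1],[-0.001,0,0.083,0,0,0,1],[-0.001,0,0.083,0,0,0,1],[-0.001,0,0.083,0,0,0,1]]]'
python3 - <<'E'
from h import *
o=env.get_obs();T=q2R(o['orientation']);e=o['eef_pos'];print(e,o['width'],o['wrist_force'].round(2))
print(T.T@(np.array([.5127,-.0555,.0964])-e))
E
```

```text
clock: 12.7
eef_pos: [0.6434, 0.1314, 0.0433]
orientation: [-0.0, 0.995, -0.096, 0.001]
wrist_force: [-0.1, -0.7, 6.8]
width: 0.0103
[0.64342085 0.13137754 0.0433419 ] 0.010303254723511963 [-0.13 -0.68  6.82]
[-0.09271585  0.20828899 -0.05334587]
```

```bash
python3 -m jog '[[[0,0,-0.02,0,0,0,1],[0,0,-0.05,0,0,0,1],[-0.005,0.01,-0.09,0,0,0,1],[-0.023,0.045,-0.095,0,0,0,1],[-0.041,0.085,-0.095,0,0,0,1],[-0.059,0.125,-0.095,0,0,0,1],[-0.077,0.165,-0.095,0,0,0,1],[-0.0925,0.2,-0.095,0,0,0,1],[-0.0925,0.2083,-0.095,0,0,0,1],[-0.0925,0.2083,-0.095,0,0,0,1]]]'
python3 -m jog '[[[0,0,0.02,0,0,0,1],[0,0,0.035,0,0,0,1],[0,0,0.04,0,0,0,1],[0,0,0.04,0,0,0,1],[0,0,0.04,0,0,0,1],[0,0,0.04,0,0,0,1],[0,0,0.04,0,0,0,1],[0,0,0.04,0,0,0,1],[0,0,0.04,0,0,0,1],[0,0,0.04,0,0,0,1]]]'
python3 - <<'E'
from h import *
o=env.get_obs();c=cam('wrist');e=o['eef_pos'];T=q2R(o['orientation']);print(e,T.round(4),o['width'],o['wrist_force'].round(2))
im=eyes.capture('wrist');cv2.imwrite('pics/k.png',im[:,:,::-1])
print(proj(c,[[.5127,-.0555,.028],[.542,-.0613,.07]]))
print(proj(c,[e+[0,0,.028-e[2]]]), T.T@(np.array([.5127,-.0555,.035])-e))
E
```

```text
clock: 13.7
eef_pos: [0.5122, -0.0572, 0.1377]
orientation: [0.0, 0.995, -0.097, 0.0]
wrist_force: [0.1, 0.3, -0.3]
width: 0.0101
clock: 14.7
eef_pos: [0.5124, -0.0557, 0.0974]
orientation: [-0.0, 0.995, -0.096, 0.0]
wrist_force: [0.5, -0.3, -0.1]
width: 0.0106
[ 0.51243223 -0.05570774  0.09740394] [[ 9.817e-01 -1.902e-01  2.000e-04]
 [-1.902e-01 -9.817e-01 -0.000e+00]
 [ 2.000e-04 -0.000e+00 -1.000e+00]] 0.01064401555198326 [ 0.45 -0.31 -0.13]
[[281.04873686 216.63605777]
 [281.11880861 182.14693915]]
[[281.47950574 216.99630388]] [ 0.00020875 -0.00025261  0.062404  ]
```

View pics/k.png

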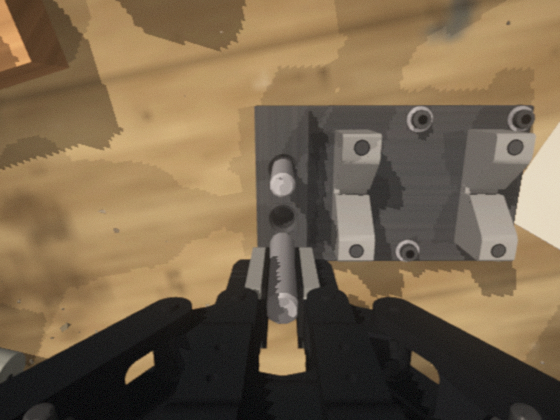

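```bash
python3 -m jog '[[[0,0,0.01,0,0,0,1],[0,0,0.02,0,0,0,1],[0,0,0.028,0,0,0,1],[0,0,0.032,0,0,0,1],[0,0,0.036,0,0,0,1],[0,0,0.04,0,0,0,1],[0,0,0.044,0,0,0,1],[0,0,0.044,0,0,0,1],[0,0,0.044,0,0,0,1],[0,0,0.044,0,0,0,1]]]'
python3 -m jog '[[[0,0,0.004,0,0,0,1],[0,0,0.008,0,0,0,1],[0,0,0.012,0,0,0,1],[0,0,0.015,0,0,0,1],[0,0,0.018,0,0,0,1],[0,0,0.018,0,0,0,1],[0,0,0.018,0,0,0,1],[0,0,0.018,0,0,0,1],[0,0,0.018,0,0,0,1],[0,0,0.018,0,0,0,1]]]'
python3 - <<'E'
from h import *
o=env.get_obs();c=cam('wrist');print(o['eef_pos'],q2R(o['orientation']).round(4),o['width'],o['wrist_force'].round(2))
E
```

```text
clock: 15.75
eef_pos: [0.5124, -0.0557, 0.0534]
orientation: [0.0, 0.995, -0.096, 0.0]
wrist_force: [0.0, -1.2, -1.1]
width: 0.0102
clock: 16.75
eef_pos: [0.5126, -0.0558, 0.0368]
orientation: [0.0, 0.995, -0.095, 0.001]
wrist_force: [-4.9, -1.8, 27.2]
width: 0.0099
[ 0.51260974 -0.05575997  0.03679507] [[ 9.818e-01 -1.900e-01  1.500e-03]
 [-1.900e-01 -9.818e-01 -6.000e-04]
 [ 1.600e-03  3.000e-04 -1.000e+00]] 0.00994656776566339 [-4.85 -1.78 27.16]
```

```bash
python3 -m jog '[[[0,0,-0.001,0,0,0,0.3],[0,0,-0.001,0,0,0,0.3],[0,0,-0.001,0,0,0,0.3],[0,0,-0.03,0,0,0,0.3],[0,0,-0.07,0,0,0,0.3],[0,0,-0.115,0,0,0,0.3],[0,0,-0.15,0,0,0,0.3],[-0.015,-0.04,-0.165,0,0,0,-0.6],[-0.03,-0.08,-0.165,0,0,0,-0.6],[-0.044,-0.12,-0.165,0,0,0,-0.6]]]'
python3 -m jog '[[[-0.01,-0.028,0,0,0,-0.146,-0.6],[-0.02,-0.056,0,0,0,-0.292,-0.6],[-0.03,-0.084,0,0,0,-0.438,-0.6],[-0.04,-0.112,0,0,0,-0.584,-0.6],[-0.0522,-0.1423,0,0,0,-0.73,-0.6],[-0.0522,-0.1423,0,0,0,-0.876,-0.6],[-0.0522,-0.1423,0,0,0,-1.022,-0.6],[-0.0522,-0.1423,0,0,0,-1.168,-0.6],[-0.0522,-0.1423,0,0,0,-1.316,-0.6],[-0.0522,-0.1423,0,0,0,-1.316,-0.6]]]'
python3 -m jog '[[[0,0,0,0,0,0,-0.6],[0,0,0,0,0,0,-0.6],[0,0,0,0,0,0,-0.6],[0,0,0,0,0,0,-0.6],[0,0,0,0,0,0,-0.6],[0,0,0,0,0,0,-0.6],[0,0,0,0,0,0,-0.6],[0,0,0,0,0,0,-0.6],[0,0,0,0,0,0,-0.6],[0,0,0,0,0,0,-0.6]]]'
python3 - <<'E'
from h import *
o=env.get_obs();c=cam('wrist');e=o['eef_pos'];T=q2R(o['orientation']);print(e,T.round(4),o['width'],o['wrist_force'].round(2),o['joint_positions'].round(2))
im=eyes.capture('wrist');cv2.imwrite('pics/l.png',im[:,:,::-1]);np.savez('caml.npz',f=c[0],cx=c[1],cy=c[2],t=c[3],A=c[4])
for d in eyes.silhouettes('axle','wrist')[:2]:
    ys,xs=np.nonzero(d['region']);print(d['confidence'],d['pixel'],xs.min(),xs.max(),ys.min(),ys.max())
im=eyes.capture('side');cv2.imwrite('pics/l_side.png',cv2.resize(im[130:270,230:400,::-1],None,fx=4,fy=4,interpolation=cv2.INTER_CUBIC))
E
```

```text
clock: 17.75
eef_pos: [0.4919, 0.0716, 0.2008]
orientation: [-0.0, 0.995, -0.096, 0.001]
wrist_force: [-0.1, -0.4, -0.1]
width: 0.068
clock: 18.75
eef_pos: [0.4677, 0.22, 0.1998]
orientation: [-0.0, 0.845, 0.534, -0.0]
wrist_force: [0.0, -0.8, 0.1]
width: 0.0683
clock: 19.75
eef_pos: [0.4678, 0.2201, 0.2002]
orientation: [-0.0, 0.846, 0.533, -0.0]
wrist_force: [0.5, -0.9, 0.1]
width: 0.0682
[0.46775434 0.22010155 0.2002441 ] [[ 4.315e-01  9.021e-01 -1.000e-04]
 [ 9.021e-01 -4.315e-01 -0.000e+00]
 [-1.000e-04 -1.000e-04 -1.000e+00]] 0.0681765427778253 [ 0.54 -0.86  0.09] [-0.11  0.45 -0.61  2.08  0.39  0.72 -1.41]
0.73 [276.2, 169.5] 252 299 57 265
```

View pics/l.png

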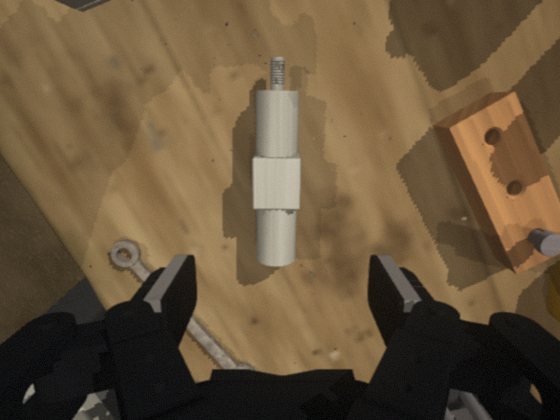

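View pics/l_side.png

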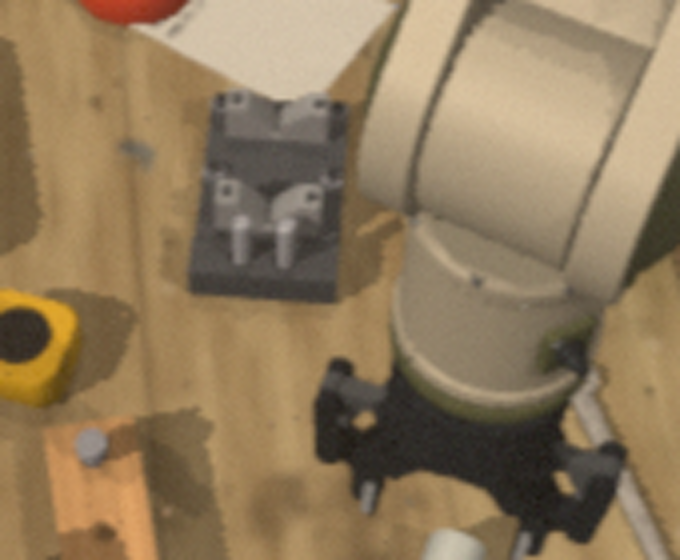

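```bash
python3 - <<'E'
import cv2
i=cv2.imread('pics/l.png');cv2.imwrite('pics/l_ax.png',cv2.resize(i[50:275,210:345],None,fx=2.6667,fy=2.6667,interpolation=cv2.INTER_CUBIC))
E
```

```text
(no output)
```

View pics/l_ax.png

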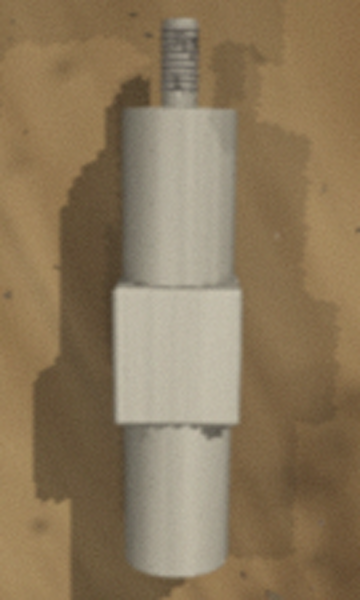

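```bash
python3 - <<'E'
from h import *
z=np.load('caml.npz');W=(float(z['f']),float(z['cx']),float(z['cy']),z['t'],z['A'])
w=lambda p:np.array(p)/2.6667+np.array([210,50])-.3
P=np.array([onz(W,w(p),.04) for p in [(114,289),(241,289),(239,423),(115,423)]])
print(P.round(4),[np.linalg.norm(P[i]-P[(i+1)%4]).round(4) for i in range(4)])
C=P.mean(0);u=(P[0]+P[1]-P[2]-P[3])[:2];print(C,np.arctan2(-u[0],u[1]))
# axis from stub tip (z=.026 top) and tail end
a=onz(W,w((180,17)),.026);b=onz(W,w((177.5,577)),.02);v=a-b;print(a,b,np.arctan2(-v[0],v[1]))
for p in [(123,108),(236,108)]: print(onz(W,w(p),.02).round(4))
o=env.get_obs();T=q2R(o['orientation']);print(T.T@(C-o['eef_pos']), T.T@np.r_[v[:2]/np.hypot(*v[:2]),0])
E
```

```text
[[0.455  0.2505 0.04  ]
 [0.4898 0.2338 0.04  ]
 [0.4715 0.1956 0.04  ]
 [0.4362 0.2125 0.04  ]] [np.float64(0.0386), np.float64(0.0424), np.float64(0.0391), np.float64(0.0424)]
[0.46310991 0.22308744 0.04      ] -0.45373636340841605
[0.50721008 0.31297394 0.026     ] [0.4266551 0.1481329 0.02     ] -0.4545529336787165
[0.4801 0.2975 0.02  ]
[0.5116 0.2824 0.02  ]
[ 0.00064233 -0.00544289  0.16024672] [ 9.99963271e-01  8.57061717e-03 -3.76400709e-05]
```

```bash
python3 -m jog '[[[0.0006,-0.0054,0.04,0,0,0.0085,-0.6],[0.0006,-0.0054,0.085,0,0,0.0085,-0.6],[0.0006,-0.0054,0.125,0,0,0.0085,-0.6],[0.0006,-0.0054,0.155,0,0,0.0085,-0.6],[0.0006,-0.0054,0.175,0,0,0.0085,-0.6],[0.0006,-0.0054,0.187,0,0,0.0085,-0.6],[0.0006,-0.0054,0.193,0,0,0.0085,-0.6],[0.0006,-0.0054,0.194,0,0,0.0085,-0.6],[0.0006,-0.0054,0.194,0,0,0.0085,-0.6],[0.0006,-0.0054,0.194,0,0,0.0085,-0.6]]]'
python3 -m jog '[[[0,0,0,0,0,0,-0.4],[0,0,0,0,0,0,-0.2],[0,0,0,0,0,0,0],[0,0,0,0,0,0,1],[0,0,0,0,0,0,1],[0,0,0,0,0,0,1],[0,0,0,0,0,0,1],[0,0,0,0,0,0,1],[0,0,0,0,0,0,1],[0,0,0,0,0,0,1]]]'
python3 - <<'E'
from h import *
o=env.get_obs();c=cam('wrist');e=o['eef_pos'];T=q2R(o['orientation']);print(e,T.round(4),o['width'],o['wrist_force'].round(2),o['joint_positions'].round(2))
im=eyes.capture('wrist');cv2.imwrite('pics/m.png',im[:,:,::-1])
E
```

```text
clock: 20.9
eef_pos: [0.4635, 0.2231, 0.007]
orientation: [0.0, 0.848, 0.529, 0.001]
wrist_force: [-0.4, -0.1, 0.1]
width: 0.0687
clock: 21.9
eef_pos: [0.4634, 0.2229, 0.0067]
orientation: [0.0, 0.848, 0.53, 0.0]
wrist_force: [0.1, -0.6, 6.1]
width: 0.0392
[0.46336224 0.22294148 0.00672502] [[ 4.392e-01  8.984e-01  7.000e-04]
 [ 8.984e-01 -4.392e-01 -0.000e+00]
 [ 3.000e-04  6.000e-04 -1.000e+00]] 0.03917949553030201 [ 0.08 -0.64  6.07] [-0.37  0.73 -0.27  2.22  0.73  0.27 -1.74]
```

View pics/m.png

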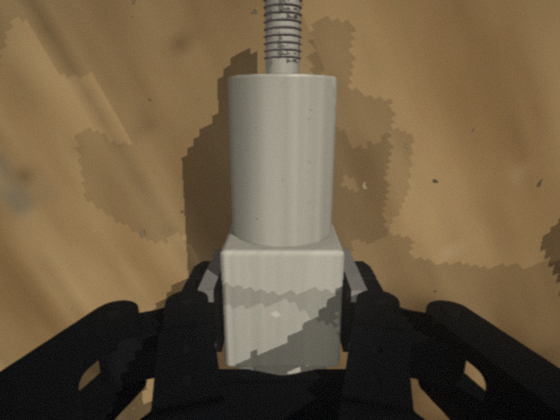

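```bash
python3 -m jog '[[[0,0,-0.015,0,0,0,1],[0,0,-0.04,0,0,0,1],[0,0,-0.075,0,0,0,1],[0,0,-0.1,0,0,0,1],[-0.02,0.013,-0.108,0,0,0,1],[-0.055,0.036,-0.108,0,0,0,1],[-0.09,0.06,-0.108,0,0,0,1],[-0.125,0.083,-0.108,0,0,0,1],[-0.16,0.106,-0.108,0,0,0,1],[-0.195,0.129,-0.108,0,0,0,1]]]'
python3 -m jog '[[[-0.033,0.022,0,0,0,-0.05,1],[-0.065,0.043,0,0,0,-0.1,1],[-0.09,0.06,0,0,0,-0.15,1],[-0.107,0.0705,0,0,0,-0.2,1],[-0.1109,0.0735,0,0,0,-0.2577,1],[-0.1109,0.0735,0,0,0,-0.2577,1],[-0.1109,0.0735,0,0,0,-0.2577,1],[-0.1109,0.0735,0,0,0,-0.2577,1],[-0.1109,0.0735,0,0,0,-0.2577,1],[-0.1109,0.0735,0,0,0,-0.2577,1]]]'
python3 - <<'E'
from h import *
o=env.get_obs();c=cam('wrist');e=o['eef_pos'];T=q2R(o['orientation']);print(e,T.round(4),o['width'],o['wrist_force'].round(2),o['ft_torque'].round(2),o['joint_positions'].round(2))
im=eyes.capture('wrist');cv2.imwrite('pics/n.png',im[:,:,::-1]);np.savez('camn.npz',f=c[0],cx=c[1],cy=c[2],t=c[3],A=c[4])
print(proj(c,[[.5421,-.0613,.07],[.5126,-.0558,.07]]))
for n in ('side','scene'):
    im=eyes.capture(n);cv2.imwrite(f'pics/n_{n}.png',cv2.resize(im[130:270,230:400,::-1],None,fx=4,fy=4,interpolation=cv2.INTER_CUBIC))
E
```

```text
clock: 22.95
eef_pos: [0.4928, -0.0107, 0.1139]
orientation: [-0.0, 0.848, 0.53, -0.001]
wrist_force: [0.7, -0.5, -6.4]
width: 0.0393
clock: 23.95
eef_pos: [0.5108, -0.1401, 0.1143]
orientation: [0.0, 0.773, 0.635, -0.0]
wrist_force: [-0.8, 0.0, -5.5]
width: 0.0391
[ 0.51080295 -0.14007584  0.11434807] [[ 1.948e-01  9.808e-01 -1.000e-04]
 [ 9.808e-01 -1.948e-01 -1.000e-04]
 [-1.000e-04 -0.000e+00 -1.000e+00]] 0.03910791661699572 [-0.82  0.01 -5.45] [-0.03  0.01 -0.02] [ 0.6   0.61 -0.64  2.12  0.64  0.61 -0.69]
[[316.20588602  64.34957309]
 [252.15212882  65.14994586]]
```

View pics/n.png

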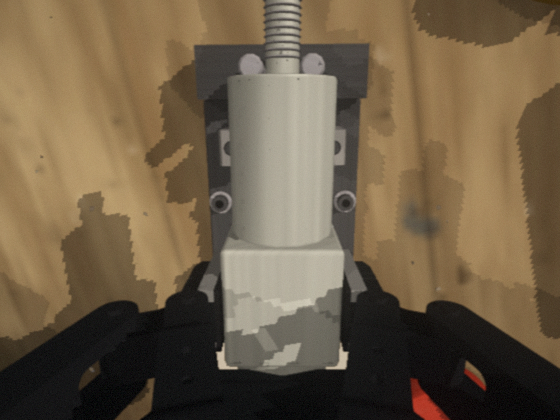

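View pics/n_scene.png

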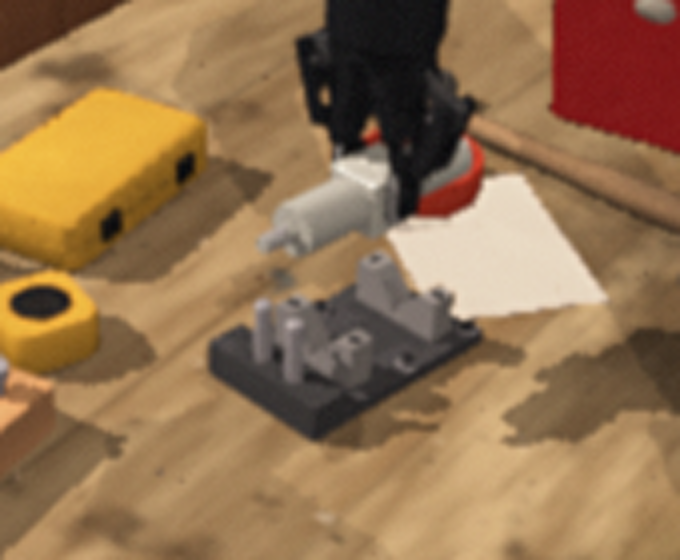

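```bash
python3 - <<'E'
from h import *
z=np.load('camn.npz');W=(float(z['f']),float(z['cx']),float(z['cy']),z['t'],z['A'])
o=env.get_obs();e=o['eef_pos'];T=q2R(o['orientation']);print(e)
a=-.197;F=np.array([[np.cos(a),-np.sin(a)],[np.sin(a),np.cos(a)]]);vm=np.array([.5115,-.138])
def fx(p): return F.T@(p[:2]-vm)
for px in ((282,75),(229,78),(335,78)):
    p=onz(W,px,e[2]+.0133+(.018 if px[0]==282 else 0)); print(px,fx(p).round(4),(T.T@(p-e)).round(4))
for px in ((250,64),(313,64)): print(fx(onz(W,px,.07)).round(4))
print('tcp',fx(e), 'yaw',np.arctan2(T[1,1],T[0,1]))
cv2.imwrite('pics/n_zoom.png',cv2.resize(cv2.imread('pics/n.png')[0:270,190:375],None,fx=2.2,fy=2.2,interpolation=cv2.INTER_CUBIC))
E
```

```text
[ 0.51084401 -0.14042878  0.11433075]
(282, 75) [-0.001   0.0717] [ 0.0742 -0.0008 -0.0313]
(229, 78) [-0.0183  0.0719] [ 0.0744 -0.0181 -0.0133]
(335, 78) [0.0163 0.0719] [ 0.0744  0.0165 -0.0133]
[-0.016   0.0813]
[0.0135 0.0814]
tcp [-0.00016792 -0.00251019] yaw -0.19637162809218636
```

View pics/n_zoom.png

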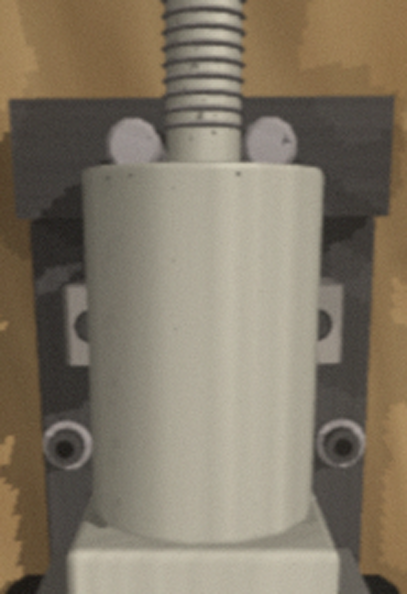

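View pics/n_side.png

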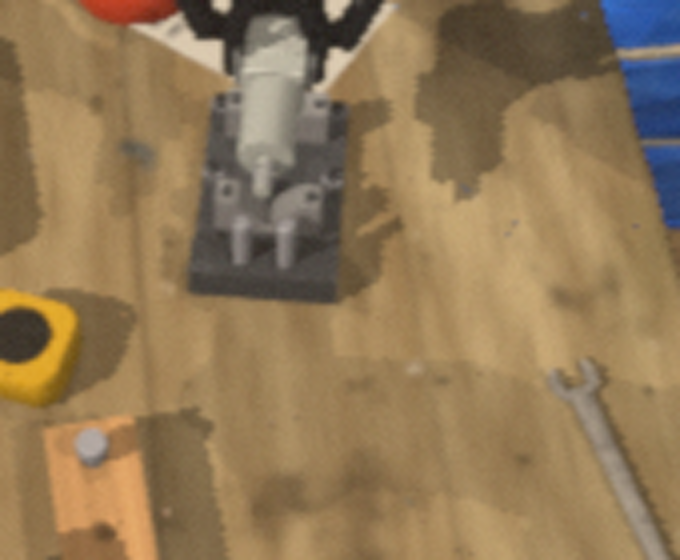

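```bash
python3 -m jog '[[[0,0,0.015,0,0,0,1],[0,0,0.03,0,0,0,1],[0,0,0.045,0,0,0,1],[0,0,0.056,0,0,0,1],[0,0,0.064,0,0,0,1],[0,0,0.069,0,0,0,1],[0,0,0.072,0,0,0,1],[0,0,0.074,0,0,0,1],[0,0,0.074,0,0,0,1],[0,0,0.074,0,0,0,1]]]'
python3 -m jog '[[[0,0,0.001,0,0,0,1],[0,0,0.002,0,0,0,1],[0,0,0.003,0,0,0,1],[0,0,0.004,0,0,0,1],[0,0,0.005,0,0,0,1],[0,0,0.0055,0,0,0,1],[0,0,0.006,0,0,0,1],[0,0,0.006,0,0,0,1],[0,0,0.006,0,0,0,1],[0,0,0.006,0,0,0,1]]]'
python3 - <<'E'
from h import *
o=env.get_obs();c=cam('wrist');e=o['eef_pos'];T=q2R(o['orientation']);print(e,T.round(4),o['width'],o['wrist_force'].round(2),o['ft_torque'].round(2))
im=eyes.capture('wrist');cv2.imwrite('pics/o.png',im[:,:,::-1])
a=-.197;F=np.array([[np.cos(a),-np.sin(a)],[np.sin(a),np.cos(a)]]);print(F.T@(e[:2]-[.5115,-.138]))
E
```

```text
clock: 25.1
eef_pos: [0.5109, -0.1408, 0.0405]
orientation: [0.0, 0.773, 0.634, 0.0]
wrist_force: [0.4, -0.7, -5.9]
width: 0.039
clock: 26.1
eef_pos: [0.5111, -0.1408, 0.0349]
orientation: [0.001, 0.773, 0.634, 0.0]
wrist_force: [-1.8, -0.2, 6.1]
width: 0.0391
[ 0.51106218 -0.14083763  0.03485987] [[ 1.950e-01  9.808e-01  8.000e-04]
 [ 9.808e-01 -1.950e-01 -7.000e-04]
 [-5.000e-04  9.000e-04 -1.000e+00]] 0.03907131088546344 [-1.77 -0.18  6.14] [-0.17  0.3   0.32]
[ 0.00012605 -0.00286844]
```

View pics/o.png

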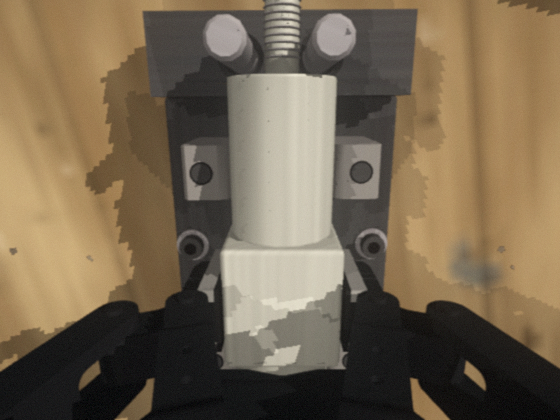

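```bash
python3 -m jog '[[[0,0,-0.0004,0,0,0,1],[0.0005,0,-0.0004,0,0,0,1],[0.001,0,-0.0004,0,0,0,1],[0.0015,0,-0.0004,0,0,0,1],[0.002,0,-0.0004,0,0,0,1],[0.0025,0,-0.0004,0,0,0,1],[0.003,0,-0.0004,0,0,0,1],[0.003,0,-0.0004,0,0,0,1],[0.003,0,-0.0004,0,0,0,1],[0.003,0,-0.0004,0,0,0,1]]]'
python3 - <<'E'
from h import *
o=env.get_obs();c=cam('wrist');e=o['eef_pos'];T=q2R(o['orientation']);print(e,o['width'],'tool F',(T.T@o['wrist_force']).round(2),o['ft_torque'].round(2))
im=eyes.capture('wrist');cv2.imwrite('pics/p.png',im[:,:,::-1])
a=-.197;F=np.array([[np.cos(a),-np.sin(a)],[np.sin(a),np.cos(a)]]);print(F.T@(e[:2]-[.5115,-.138]))
E
```

```text
clock: 27.15
eef_pos: [0.511, -0.1398, 0.0349]
orientation: [0.001, 0.773, 0.634, -0.001]
wrist_force: [-0.8, -7.9, 5.8]
width: 0.0395
[ 0.51103813 -0.1398331   0.03491046] 0.039548160677794666 tool F [-7.91  0.81 -5.73] [-1.75  0.25  0.47]
[-9.41499502e-05 -1.88804651e-03]
```

View pics/p.png

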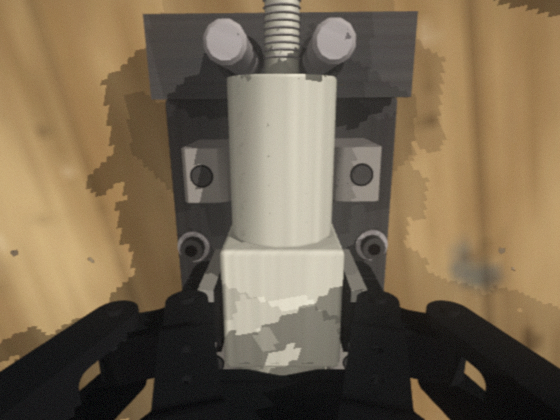

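```bash
python3 -m jog '[[[0.0005,0,-0.0003,0,0,0,1],[0.001,0,-0.0003,0,0,0,1],[0.0015,0,-0.0003,0,0,0,1],[0.002,0,-0.0003,0,0,0,1],[0.0025,0,-0.0003,0,0,0,1],[0.0025,0,-0.0003,0,0,0,1],[0.0025,0,-0.0003,0,0,0,1],[0.0025,0,-0.0003,0,0,0,1],[0.0025,0,-0.0003,0,0,0,1],[0.0025,0,-0.0003,0,0,0,1]]]'
python3 - <<'E'
from h import *
o=env.get_obs();c=cam('wrist');e=o['eef_pos'];T=q2R(o['orientation']);print(e,o['width'],'tool F',(T.T@o['wrist_force']).round(2),o['ft_torque'].round(2))
im=eyes.capture('wrist');cv2.imwrite('pics/q.png',im[:,:,::-1]);cv2.imwrite('pics/q_zoom.png',cv2.resize(im[0:270,140:420,::-1],None,fx=2.2,fy=2.2,interpolation=cv2.INTER_CUBIC))
a=-.197;F=np.array([[np.cos(a),-np.sin(a)],[np.sin(a),np.cos(a)]]);print(F.T@(e[:2]-[.5115,-.138]))
def fx(p): return F.T@(p[:2]-[.5115,-.138])
print([fx(onz(c,px,.066)).round(4) for px in ((282,75),)],[fx(onz(c,px,.048)).round(4) for px in ((229,78),(335,78))])
E
```

```text
clock: 28.2
eef_pos: [0.5117, -0.1366, 0.035]
orientation: [0.001, 0.773, 0.634, -0.001]
wrist_force: [0.1, -8.0, 2.9]
width: 0.0392
[ 0.51174821 -0.13660611  0.03499055] 0.039220464145084954 tool F [-7.81  1.65 -2.86] [-1.53  0.03  0.28]
[-2.94147263e-05  1.41551123e-03]
[array([-0.0006,  0.0754])] [array([-0.018 ,  0.0756]), array([0.0167, 0.0756])]
```

View pics/q_zoom.png

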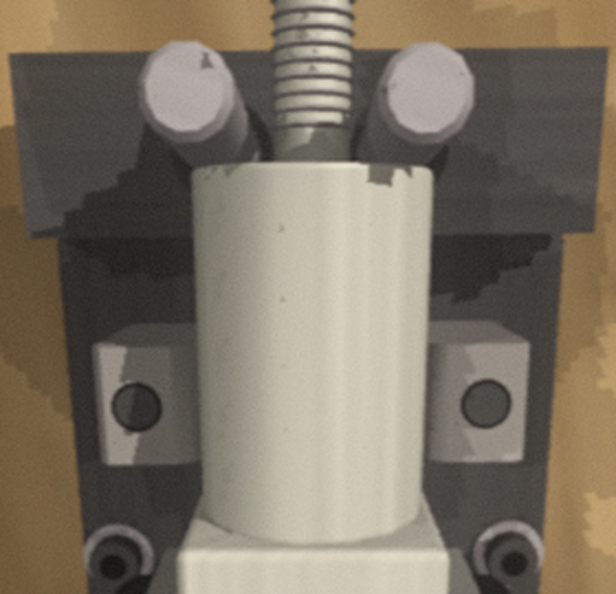

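```bash
python3 -m jog '[[[0.0005,0,0,0,0,0,1],[0.001,0,0,0,0,0,1],[0.0015,0,0,0,0,0,1],[0.0015,0,0,0,0,0,1],[0.0015,0,0.0001,0,0,0,1],[0.0015,0,0.0002,0,0,0,1],[0.0015,0,0.0003,0,0,0,1],[0.0015,0,0.0004,0,0,0,1],[0.0015,0,0.0004,0,0,0,1],[0.0015,0,0.0004,0,0,0,1]]]'
python3 - <<'E'
from h import *
o=env.get_obs();c=cam('wrist');e=o['eef_pos'];T=q2R(o['orientation']);print(e,o['width'],'tool F',(T.T@o['wrist_force']).round(2),o['ft_torque'].round(2))
a=-.197;F=np.array([[np.cos(a),-np.sin(a)],[np.sin(a),np.cos(a)]]);print(F.T@(e[:2]-[.5115,-.138]))
E
```

```text
clock: 29.25
eef_pos: [0.5119, -0.1359, 0.035]
orientation: [0.001, 0.774, 0.634, -0.001]
wrist_force: [-0.4, -9.6, 8.8]
width: 0.0392
[ 0.5119269  -0.13585424  0.03496235] 0.03921725844953044 tool F [-9.48  1.5  -8.78] [-1.92  0.32  0.28]
[-1.34477997e-06  2.18781678e-03]
```

```bash
python3 -m jog '[[[0,0,0.0001,0,0,0,1],[0,0,0.0002,0,0,0,1],[0,0,0.0003,0,0,0,1],[0,0,0.0004,0,0,0,1],[0,0,0.0005,0,0,0,1],[0,0,0.0005,0,0,0,1],[0,0,0.0005,0,0,0,1],[0,0,0.0005,0,0,0,1],[0,0,0.0005,0,0,0,1],[0,0,0.0005,0,0,0,1]]]'
python3 - <<'E'
from h import *
o=env.get_obs();c=cam('wrist');e=o['eef_pos'];T=q2R(o['orientation']);print(e,T.round(4),o['width'],'tool F',(T.T@o['wrist_force']).round(2),o['ft_torque'].round(2))
im=eyes.capture('wrist');cv2.imwrite('pics/r_zoom.png',cv2.resize(im[0:270,140:420,::-1],None,fx=2.2,fy=2.2,interpolation=cv2.INTER_CUBIC))
a=-.197;F=np.array([[np.cos(a),-np.sin(a)],[np.sin(a),np.cos(a)]]);print(F.T@(e[:2]-[.5115,-.138]))
for n in ('side','scene'):
    im=eyes.capture(n);cv2.imwrite(f'pics/r_{n}.png',cv2.resize(im[130:270,230:400,::-1],None,fx=4,fy=4,interpolation=cv2.INTER_CUBIC))
E
```

```text
clock: 30.25
eef_pos: [0.5119, -0.1359, 0.0349]
orientation: [0.001, 0.774, 0.634, -0.001]
wrist_force: [-2.6, -8.7, 15.0]
width: 0.0396
[ 0.51192676 -0.13586137  0.03489469] [[ 1.969e-01  9.804e-01 -3.000e-04]
 [ 9.804e-01 -1.969e-01 -3.400e-03]
 [-3.400e-03  4.000e-04 -1.000e+00]] 0.039586533276273844 tool F [ -9.13  -0.8  -14.97] [-1.92  0.59  0.26]
[-8.89053317e-08  2.18079359e-03]
```

View pics/r_zoom.png

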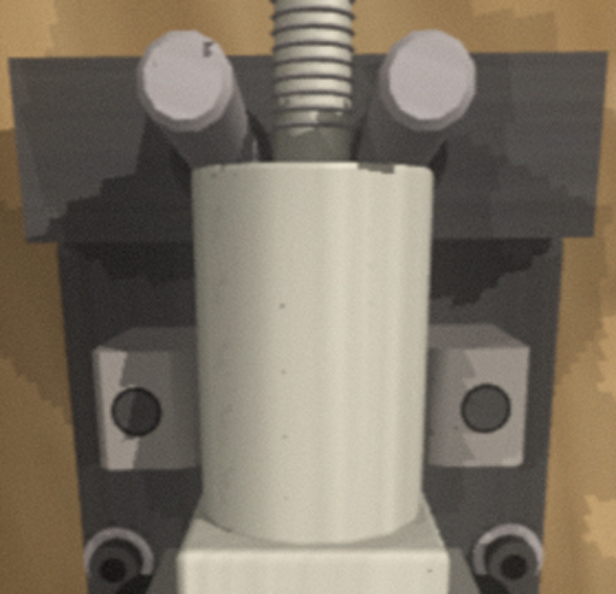

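View pics/r_scene.png

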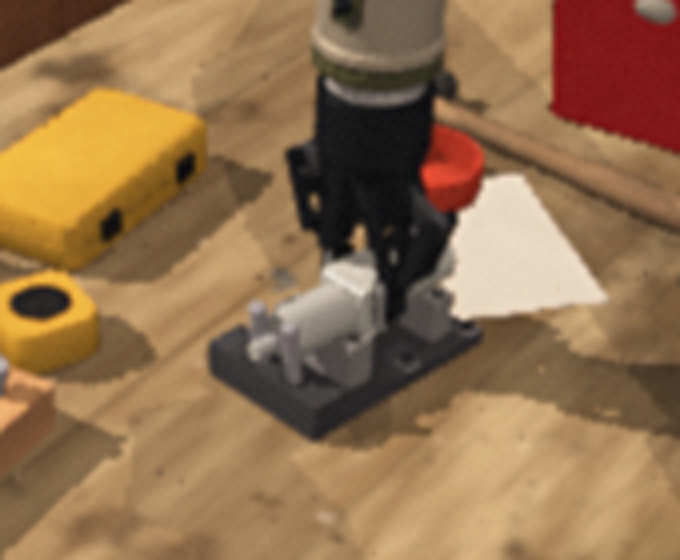

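View pics/r_side.png

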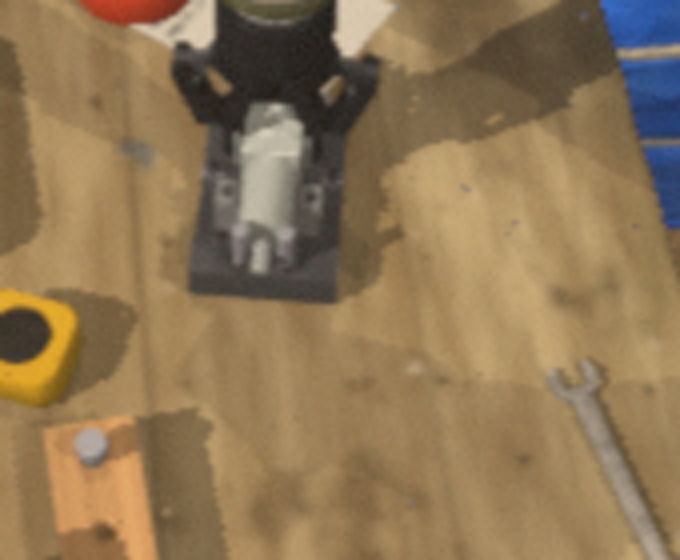

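```bash
python3 - <<'E'
from h import *
o=env.get_obs();T=q2R(o['orientation']);print(o['clock'],o['eef_pos'],(T.T@o['wrist_force']).round(2),np.abs(o['qd']).max(),o['width'])
print(env.sign_off())
E
```

```text
30.4 [ 0.51195122 -0.13587254  0.03490314] [-10.15  -1.18 -15.07] 0.001806544437782793 0.03926491266459644
the job is handed in; nothing more can be done
None
```

I put both stop pins in the fixture holes, laid the axle in the two V saddles, and slid its shoulder up against the pins. I handed the job in at about 30.4 s with the gripper still holding the axle and pressing it down. No verdict was reported.

**Last checks**
- **Press and grip:** the wrist force was about 15 N upward and the arm was still. The jaws were 39 mm apart on the 40 mm square body. I could not read the force on each V face. I estimate about 14 N per side, assuming the load is shared evenly.
- **Axle height:** the tool stood within about 0.3 mm of the height that puts the axle axis at 48 mm. It was within about 0.1 mm sideways of the V axis. I did not measure the height of each axle end on its own.
- **Shoulder:** I put it at about 76 mm from v_mid, inside the 71.5 to 79 mm range. That carries the 75.5 mm I measured in an earlier picture forward by the tool's last movement.
- **Pins:** both feet reached the bottoms of the holes to within about 1 mm, judged by tool height and contact force. The last push, about 10 N along the V, tipped the pin tops back by what I judge to be under 2 mm within the hole clearance. That is well inside the 0.15 rad limit, but I did not measure it precisely.
- **Other things:** the headed pin, tape measure and red dish looked undisturbed in the final pictures. I judged this by eye only.

**Disagreements along the way**
- One early wrist picture was taken while the arm was still settling and was 7 to 10 mm off from the other cameras. I retook it, and the three cameras then agreed to within 1 to 2 mm.
- The axle stuck at first as I slid it, moving only 1 mm of a 3 mm command. Easing the down-pressure let it slide up to the pins.

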